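# Load the slide incubator, hook on its cover and latch it

## Robot

A 6-joint arm with a two-finger parallel gripper is mounted at the origin on a cart in front of the work surface, level with it; the furniture and walls round the work are solid. World frame = base frame: x ahead of the robot, y to its left, z up, the work surface at z = 0. Lengths are in mm, angles in rad, forces in N, time in s.
With the tool pointing down it reaches from about 275 to 975 mm from the base axis. Payload 8.4 kg.
Tool frame: the origin (TCP) lies at the centre of the arm's flange, where the gripper is bolted on; the fingertips stand ahead of it and the grasp point (between the pads) lies 171 mm ahead of it (ctrl.nose_length is the z of the fingertips in the tool frame, in mm); z points along the fingers, y is the line along which they close (so a half turn about z gives the same grasp; the last joint's range is limited). The gripper opens to 92 mm and grips with 3 to 60 N. Pads are 20 mm wide; open, the fingers measure 128 mm over their backs; the gripper's body (75 mm by 189 mm) begins 69 mm behind the grasp point.
Start: joints at [-1.29, 0.353, 1.633, -0, 1.155, -0.002], TCP at [174.402, -600.178, 404.683] pointing down, gripper open.
Joint ranges: [-2.63, 2.63], [-0.92, 2.1], [0.06, 2.66], [-1.3, 4.44], [0, 2.69], [-3.02, 3.02]. Speed limits (rad/s): [2.22, 2.22, 2.79, 3.14, 3.14, 3.14].

## Interface

Orientations are given as a unit quaternion [x, y, z, w].
In Python, from cell import get_obs, viewer, workorder, ctrl gives the robot as it stands. The module is installed in compiled form; this text tells all that it offers.
- The arm moves only by the tool drive_tool, never from a script. Its argument "deltas" is a list of rows, each an object with "linear": the shift along the tool's x, y, z in m, a list of three; "angular": the turn, a rotation vector about the tool's x, y, z in rad, a list of three; "grip": the opening in per cent of the stroke, from 0 (shut) to 100 (fully open). A call has 1 to 12 rows; each row is the pose to reach, as a shift and turn from the pose commanded when the call began, along the tool's axes at that moment; what a row does not reach only later rows make up. A row lasts 1/12 s, in which the tool goes at most 41.7 mm and 7.16 degrees, less where a joint would pass 70% of its speed; a pose out of reach is approached as far as the arm can. A call with a gripper value outside its range is refused whole. The fingers move at their own pace and stop on an object; "squeeze" is the grip in N (left out, the last holds). Time passes only in rows, so rows that repeat a pose let the fingers close. It gives the time, the measured TCP pose, the force, the opening and the grip force at its end, in the units of the state.
- get_obs(): the state, without advancing time (a new reading comes with each control period).
- viewer.camera(name): name is "side" or "top" or "wrist"; returns a dict with "img" (400x640x3 uint8, red, green, blue), "K" (3x3 intrinsics, pixels), "eye" and "rotation" of the camera in the world. Camera axes: x right, y down, z forward; pixel columns grow to the right and rows downward; lengths in mm; the calibration is good to about 2 mm. The wrist camera is an equidistant fisheye: a pixel r from the principal point sees the ray r / f radians off the axis. A picture is of the moment at which its call begins. There is no depth.
- workorder.job_done(): hands the job in; it is judged then, once.
The state is a dict: "time_s": time; "joints": joint angles; "qvel": joint speeds; "effort": joint torques, N m; "position": TCP position; "tool_rot": TCP orientation; "ft_force": force on the tool from outside, world axes, zero at the start; "ft_torque": the same for the moment, N m; "grip_width": opening from 0.0 (shut) to 1.0 (fully open); "gripper_force": force on a finger pad.
Only numpy, scipy, OpenCV 4.12 (cv2) and the standard library are available. Lean on these libraries where they do the work, as an engineer would, in place of code of your own. Each camera call takes 0.05 s, during which the arm holds its last target. There are 200 camera calls.

## Task

Load the slide incubator for a dark incubation: put every slide carrier on the bench into a bay of its own, tucking the carrier's tongue under the steel lip at the low end and swinging the other end down until it lies flat on the plate. Then fit the lift-off cover, with the red latch slide pushed back out of its way: tuck its two lower tabs under the black ledge at the front, swing its upper edge down until it is fully shut on the rim, and slide the latch all the way forward over that edge. Leave the tally counter and the little bottle beside the incubator where they are.

Things in the scene. Friction and masses are not known exactly. Their poses are not given: they have to be found in the camera images.
- incubator: the slide incubator's housing (fixed for the run): white and grey, 212 mm wide, 256 mm deep, about 55 mm high in front and 80 mm at the back. Origin: centre of its underside on the bench; x points to its back, z up
- chamber: sloped open tray in the incubator's top. Its frame (mm): x up the slope (0.10 rad to level) away from the front, y left, z square out of the opening. z = 0: rim that carries the cover (sides |y| 84.5-97; rear deck x > 138). Cheeks beyond |y| 97 rise to z = 11. Plate at z = -41, x 4 to a step at 126 (10 high) and wall at 138; dividers at y = 0, +-43 (3 thick, 8 high) make four bays 40 wide
- ledge (a point): inner edge of the underside of the black front ledge, chamber (-3, 0, 7) mm. The ledge spans the whole width, x = -15 to -3, z = 7 to 12. Wall behind it at x = -14; the slot under it is open down to z = -12
- lip (a point): inner edge of the underside of the steel lip for the carriers, chamber (16, 0, -30) mm: 11 mm over the plate. The lip spans the whole width, x = 4 to 16, z = -30 to -25; wall behind it at x = 6. Lip and upper step leave no room to lay a carrier in flat: hold it low end down at about 17 degrees to the tray, tuck the tongue in down the slope, then swing it down
- stops (a point): between two black stops on the rear deck, chamber (153, 0, 0) mm: x = 153 to 160, z = 0 to 6, |y| = 50 to 86. Ledge and stops leave the cover 3 to 4 mm play, so it cannot be laid on flat: hold it tabs down at about 17 degrees to the rim, tuck the tabs in down the slope, then swing it shut
- bay_1 (a point): left bay: where the origin of a seated carrier lies, chamber frame (70, 64.5, -41) mm; seated carriers have about 4 mm play along x and 2 mm each way along y
- bay_2 (a point): second bay from the left, likewise: chamber frame (70, 21.5, -41) mm
- bay_3 (a point): third bay from the left, chamber frame (70, -21.5, -41) mm
- bay_4 (a point): right bay, chamber frame (70, -64.5, -41) mm
- latch (a joint): position of the latch slide on the rear deck (m): 0 = fully forward (down the slope), its tongue at z = 7 to 11 reaching down to chamber x = 138, over a shut cover's upper edge; 0.018 = fully back, clear of the cover. Below 0.015 it is in the way of the closing cover. Friction about 2.5 N; it stays where it is left
- latch_grip (a point): grip point in the latch's red upright tab: chamber x = 166 mm + latch value, y = 0, z = 33. The tab is 10 mm thick along chamber x, 28 mm wide, and stands from z = 11 to 40; the latch block below it (top at z = 11) reaches 10 mm to either side, its tongue 28 mm down the slope
- carrier_1: blue slide carrier, plate 104 x 36 x 8 mm with a glass slide (white end at +x), 70 g; may be absent. Origin: centre of the plate's underside, x along it. At the -x end a tongue goes on 8 mm, 30 wide, 4 to 8 over the underside. Over the middle (x = 0) a bridge handle: bar along y, 35 long, 10 thick along x, 22 to 35 over the underside. Seated: axes parallel to the chamber's
- carrier_2: slide carrier like carrier_1; may be absent
- carrier_3: slide carrier like carrier_1; may be absent
- carrier_4: slide carrier like carrier_1; may be absent
- carrier_1_lip (a point): end of carrier_1's tongue, (-60, 0, 6) mm in the carrier's frame; seated it lies at chamber x = 6 to 14, z about -35
- carrier_2_lip (a point): end of carrier_2's tongue
- carrier_3_lip (a point): end of carrier_3's tongue
- carrier_4_lip (a point): end of carrier_4's tongue
- cover: grey lift-off cover, plate 150 x 188 x 5 mm, 180 g. Origin: centre of its underside; x along the 150 mm to the upper edge (small steel strip). At the -x edge two tabs (|y| 30 to 75) go on 10 mm, 0 to 4 over the underside. Over the middle a black bridge handle: bar along y, 70 long, 10 thick along x, 20 to 33 over the underside. Shut: origin at chamber (75, 0, 0), axes parallel
- cover_lip (a point): middle of the line between the ends of the cover's two tabs, (-85, 0, 2) mm in the cover's frame; on the shut cover at chamber x = -14 to -7, z about 2
- tally_counter: hand tally counter 63 x 52 x 25 mm, not to be moved
- control_vial: small red and white screw-cap bottle, 24 mm across, 48 mm high, not to be moved

How it is judged (in metres and radians):
On the way, in this order (a step that is already met when the one before it is completed fails the run):
1. every carrier lies flat in a bay with its tongue under the steel lip (x of carrier_1_lip in the frame of chamber between 0.003 and 0.0145 m and z of carrier_1_lip in the frame of chamber between -0.04 and -0.031 m and angle between the z axis of each of carrier_1, carrier_2, carrier_3, carrier_4 and the z axis of chamber, either way round below 0.05 rad and angle between each of carrier_1, carrier_2, carrier_3, carrier_4's own z axis and vertical below 0.6 rad and x of carrier_2_lip in the frame of chamber between 0.003 and 0.0145 m and z of carrier_2_lip in the frame of chamber between -0.04 and -0.031 m and x of carrier_3_lip in the frame of chamber between 0.003 and 0.0145 m and z of carrier_3_lip in the frame of chamber between -0.04 and -0.031 m and x of carrier_4_lip in the frame of chamber between 0.003 and 0.0145 m and z of carrier_4_lip in the frame of chamber between -0.04 and -0.031 m), for 0.2 s.
2. the cover lies shut on the rim with its tabs under the ledge, the carriers still seated (all of step 1 and x of cover_lip in the frame of chamber between -0.017 and -0.0055 m and z of cover_lip in the frame of chamber between -0.004 and 0.0065 m and angle between the z axis of cover and the z axis of chamber, either way round below 0.04 rad and angle between cover's own z axis and vertical below 0.6 rad), for 0.2 s.
At the end, for the whole second after the job is handed in: Every carrier present lies flat in the tray (0.05 rad), tongue at least 1.5 mm under the steel lip and down at the plate; the cover lies flat on the rim (0.04 rad), tabs at least 2.5 mm under the front ledge; the latch is within 5 mm of fully forward; the cover is at rest (all of step 2 and value of joint latch below 0.005 m and linear speed of cover below 0.02 m/s); the robot touches nothing.
It fails at once if the tally counter is pushed more than 3 cm (distance of tally_counter from where it was at the start of the episode above 0.03 m).
It fails at once if the control vial is pushed more than 3 cm (distance of control_vial from where it was at the start of the episode above 0.03 m).
Of carrier_1, carrier_2, carrier_3, carrier_4 only 3 to 4 are there at a start; the rules pass over those that are not, and their reading is None.
At some moment in a run one of carrier_1, carrier_2, carrier_3, carrier_4, cover may be knocked a few centimetres aside while the robot is not near it.
Once in a run the grip may slacken for a moment while it holds something.
It also fails if it takes over 210 s, if anything falls off the work surface, if the arm or the gripper's body presses on something with over 40 N, if the wrist force passes 120 N, or if a joint passes its speed limit or range.

## Working session

There is one attempt and no reset: what is moved stays moved. The work goes in short steps, Python scripts to look and compute and a tool call to move; the robot and the scene stay as the last step left them, time stands still between calls to the robot, and variables do not carry over. Pictures are saved under pics/ and viewed, at most 15 in all, crops included, and the job is handed in when it is done.

Besides the shell and the picture viewer there is one more tool, called after ">>>" by a JSON object that holds its "op" and its "data", one argument or row to a line. drive_tool: Moves the arm, as the interface text tells. Its arguments: {"type":"object","properties":{"deltas":{"type":"array"},"squeeze":{"type":"number"}},"required":["deltas"]}

```bash
mkdir -p pics; cat > h.py <<'E'
import numpy as np, cv2
from scipy.spatial.transform import Rotation as R
from cell import get_obs, viewer, workorder, ctrl
def shot(n,f=None):
    c=viewer.camera(n)
    if f: cv2.imwrite('pics/'+f,c['img'][:,:,::-1])
    return c
E
python3 - <<'E'
from h import *
o=get_obs();print(o,ctrl.nose_length)
import pickle
d={}
for n in('side','top','wrist'):
    c=shot(n,n+'0.png');d[n]=c;print(n,c['K'],c['eye'],c['rotation'])
pickle.dump(d,open('d0.pkl','wb'))
E
```

```text
{'time_s': 0.0, 'joints': array([-1.29039340e+00,  3.53648410e-01,  1.63410694e+00, -1.85094695e-05,
        1.15516775e+00, -2.38950071e-03]), 'qvel': array([-0.00134569, -0.00181403,  0.00189291,  0.00090381, -0.00095604,
        0.0007189 ]), 'effort': array([-4.98851914e-04, -5.93849659e+01, -3.34208357e+01,  6.96462113e-02,
        2.34169402e-02, -9.83822679e-05]), 'position': array([ 174.34205828, -599.9642458 ,  403.97498512]), 'tool_rot': array([ 9.90019452e-01,  1.40929206e-01, -1.00555120e-04, -6.57629876e-04]), 'ft_force': array([0.0152189 , 0.7455735 , 1.52347507]), 'ft_torque': array([ 0.0027943 , -0.00111492,  0.01134573]), 'gripper_force': 0.0, 'grip_width': 0.9965274973793876} 190.1
side [[408.01426999   0.         317.96909433]
 [  0.         408.01426999 205.99272512]
 [  0.           0.           1.        ]] [350.11877878 874.68691665 512.47745712] [-0.1221263   0.84673813 -0.51250091  0.07390887]
top [[367.04346953   0.         318.95931149]
 [  0.         367.04346953 197.39412064]
 [  0.           0.           1.        ]] [439.27426056 136.94948859 924.06426975] [-0.69781559  0.71124504 -0.05692068  0.06280079]
wrist [[309.70691629   0.         317.86295007]
 [  0.         309.70691629 198.94428227]
 [  0.           0.           1.        ]] [ 243.52910272 -578.10453886  384.16409442] [ 0.79310864 -0.59500152 -0.07838458  0.10396025]
```

View pics/top0.png

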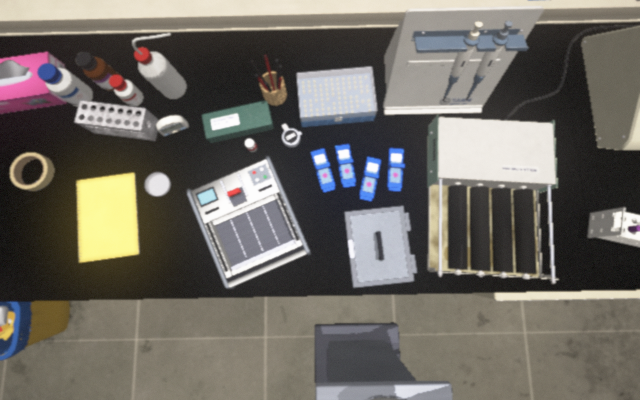

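View pics/side0.png

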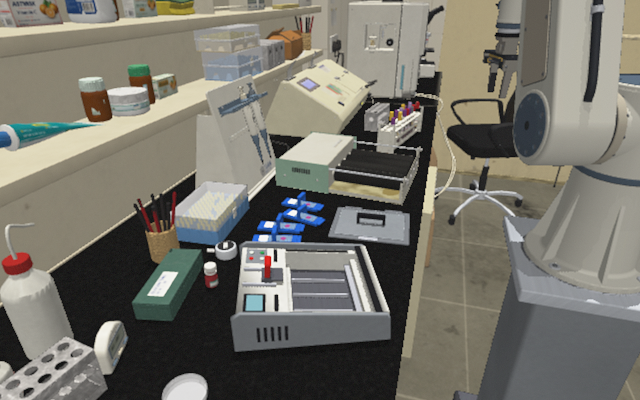

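Top view: incubator at about (250,222) with the red latch at (235,192). Four blue carriers sit at (322,170), (346,166), (370,178) and (396,169). The cover is at (380,245), the vial at (250,145) and the counter at (291,135). The side view agrees.

```bash
cat >> h.py <<'E'
def ray(c,uv,fish=False):
    u=np.atleast_2d(np.float64(uv));K=c['K']
    p=np.c_[(u[:,0]-K[0,2])/K[0,0],(u[:,1]-K[1,2])/K[1,1]]
    if fish:
        th=np.linalg.norm(p,axis=1,keepdims=True)+1e-12
        d=np.c_[p/th*np.sin(th),np.cos(th)]
    else: d=np.c_[p,np.ones(len(p))]
    return R.from_quat(c['rotation']).apply(d)
def onz(c,uv,z,fish=False):
    d=ray(c,uv,fish);e=np.array(c['eye']);return e+d*((z-e[2])/d[:,2])[:,None]
def proj(c,P,fish=False):
    K=c['K'];q=R.from_quat(c['rotation']).inv().apply(np.atleast_2d(P)-c['eye'])
    if fish:
        r=np.hypot(q[:,0],q[:,1]);th=np.arctan2(r,q[:,2]);a=q[:,:2]/(r[:,None]+1e-12)*th[:,None]
    else:a=q[:,:2]/q[:,2:]
    return a*K[0,0]+K[:2,2]
def blue(c,amin=30):
    h=cv2.cvtColor(c['img'],cv2.COLOR_RGB2HSV)
    m=cv2.inRange(h,(100,150,60),(130,255,255))
    return m,[k for k in cv2.findContours(m,0,1)[0] if cv2.contourArea(k)>amin]
E
python3 - <<'E'
from h import *
import pickle
d=pickle.load(open('d0.pkl','rb'));c=d['top']
im=c['img'][125:300,180:430,::-1]
cv2.imwrite('pics/topcrop.png',cv2.resize(im,None,fx=3.2,fy=3.2,interpolation=cv2.INTER_CUBIC))
for k in blue(c)[1]:
    r=cv2.minAreaRect(k)
    print(np.round(r[0]),np.round(r[1]),round(r[2]),onz(c,r[0],8).round())
print('cover',onz(c,[(380,245)],20),'latch',onz(c,[(235,190)],100),'vial',onz(c,[(250,145)],40))
E
```

```text
[ 11. 330.] [15. 59.] 7 [[288. 889.   8.]]
[367. 189.] [16. 22.] 11 [[615.  20.   8.]]
[394. 180.] [15. 22.] 0 [[637. -50.   8.]]
[347. 176.] [22. 16.] 80 [[650.  70.   8.]]
[372. 167.] [16. 20.] 10 [[673.   6.   8.]]
[396. 158.] [20. 16.] 90 [[695. -57.   8.]]
[323. 170.] [44. 16.] 74 [[667. 131.   8.]]
[344. 154.] [19. 16.] 81 [[710.  77.   8.]]
[47. 71.] [14. 15.] 39 [[958. 875.   8.]]
cover [[473.25047062  -3.74208635  20.        ]] latch [[601.39578717 334.54377676 100.        ]] vial [[727.48635076 313.55280945  40.        ]]
```

View pics/topcrop.png

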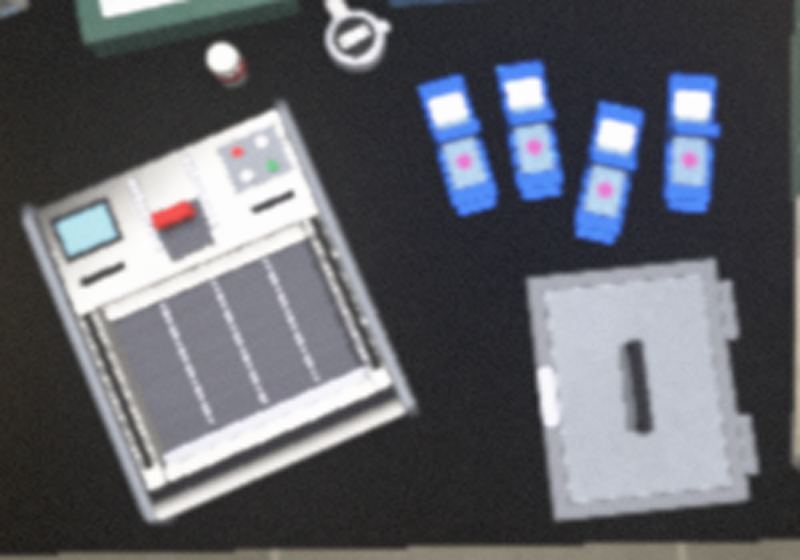

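Crop: incubator corners are at BL (25,210), BR (285,105), FL (150,520) and FR (410,410). All carriers have their white end away from the robot. The cover's tabs point to the right (-y), with its steel strip at (547,395).

```bash
cat >> h.py <<'E'
T0=np.array([[0,1,0],[1,0,0],[0,0,-1.]])
def rot(yaw,tilt=0): # object axes: yaw, then +x end raised by tilt
    return R.from_euler('ZY',[yaw,-tilt])
def need(grasp,Ro,L=171):
    """deltas (m, rad) from measured pose so that the grasp point is at grasp (mm)"""
    o=get_obs();Rt=R.from_matrix(Ro.as_matrix()@T0);tcp=np.array(grasp)-L*Rt.as_matrix()[:,2]
    Rc=R.from_quat(o['tool_rot'])
    print('lin',(Rc.inv().apply(tcp-o['position'])/1000).round(4),'ang',(Rc.inv()*Rt).as_rotvec().round(4),'tcp',tcp.round(1))
E
python3 - <<'E'
from h import *
import pickle
c=pickle.load(open('d0.pkl','rb'))['top']
f=lambda u,v,z:onz(c,[(180+u/3.2,125+v/3.2)],z)[0].round(1)
print(*[f(*a) for a in((25,210,82),(285,105,82),(150,520,57),(410,410,57))])
w=pickle.load(open('d0.pkl','rb'))['wrist'];o=get_obs();Rc=R.from_quat(o['tool_rot'])
print((Rc.inv()*R.from_quat(w['rotation'])).as_matrix().round(3),Rc.inv().apply(w['eye']-o['position']))
need((640,35,230),rot(0.05))
need((510,250,230),rot(0.37))
E
```

```text
[605.7 449.6  82. ] [681.2 259.4  82. ] [381.2 359.   57. ] [456.2 170.5  57. ]
[[ 0.001 -0.966 -0.258]
 [ 1.     0.001  0.001]
 [-0.    -0.258  0.966]] [72.54370292 -1.71556007 19.98282161]
lin [ 0.6243 -0.4799  0.0037] ang [-9.000e-04 -7.000e-04 -1.338e+00] tcp [640.  35. 401.]
lin [ 0.5595 -0.7226  0.0039] ang [-8.000e-04 -9.000e-04 -1.658e+00] tcp [510. 250. 401.]
```

>>> {"op": "drive_tool", "data": {
  "deltas": [
    {"linear": [0.312, -0.24, -0.03], "angular": [0, 0, -0.67], "grip": 60},
    {"linear": [0.312, -0.24, -0.03], "angular": [0, 0, -0.67], "grip": 60},
    {"linear": [0.312, -0.24, -0.03], "angular": [0, 0, -0.67], "grip": 60},
    {"linear": [0.312, -0.24, -0.03], "angular": [0, 0, -0.67], "grip": 60},
    {"linear": [0.312, -0.24, -0.03], "angular": [0, 0, -0.67], "grip": 60},
    {"linear": [0.312, -0.24, -0.03], "angular": [0, 0, -0.67], "grip": 60},
    {"linear": [0.312, -0.24, -0.03], "angular": [0, 0, -0.67], "grip": 60},
    {"linear": [0.312, -0.24, -0.03], "angular": [0, 0, -0.67], "grip": 60},
    {"linear": [0.624, -0.48, 0], "angular": [0, 0, -1.338], "grip": 60},
    {"linear": [0.624, -0.48, 0], "angular": [0, 0, -1.338], "grip": 60},
    {"linear": [0.624, -0.48, 0], "angular": [0, 0, -1.338], "grip": 60},
    {"linear": [0.624, -0.48, 0], "angular": [0, 0, -1.338], "grip": 60}
  ]
}}

```text
time_s: 1.15
position: [469.9, -195.9, 420.7]
tool_rot: [0.746, 0.666, 0.0, 0.0]
ft_force: [0.3, -1.3, -0.1]
grip_width: 0.599
gripper_force: 0.0
```

>>> {"op": "drive_tool", "data": {
  "deltas": [
    {"linear": [0, 0, 0], "angular": [0, 0, 0], "grip": 60}
  ]
}}

```text
time_s: 1.23
position: [472.1, -192.9, 420.4]
tool_rot: [0.744, 0.669, 0.001, -0.0]
ft_force: [-0.8, 0.5, -0.3]
grip_width: 0.6
gripper_force: 0.0
```

```bash
python3 -c "
from h import *
need((640,35,230),rot(0.05))"
```

```text
lin [0.2444 0.1428 0.0201] ang [ 0.0011 -0.0021 -0.1561] tcp [640.  35. 401.]
```

>>> {"op": "drive_tool", "data": {
  "deltas": [
    {"linear": [0.244, 0.143, 0.02], "angular": [0, 0, -0.156], "grip": 60},
    {"linear": [0.244, 0.143, 0.02], "angular": [0, 0, -0.156], "grip": 60},
    {"linear": [0.244, 0.143, 0.02], "angular": [0, 0, -0.156], "grip": 60},
    {"linear": [0.244, 0.143, 0.02], "angular": [0, 0, -0.156], "grip": 60},
    {"linear": [0.244, 0.143, 0.02], "angular": [0, 0, -0.156], "grip": 60},
    {"linear": [0.244, 0.143, 0.02], "angular": [0, 0, -0.156], "grip": 60},
    {"linear": [0.244, 0.143, 0.02], "angular": [0, 0, -0.156], "grip": 60},
    {"linear": [0.244, 0.143, 0.02], "angular": [0, 0, -0.156], "grip": 60},
    {"linear": [0.244, 0.143, 0.02], "angular": [0, 0, -0.156], "grip": 60}
  ]
}}

```text
time_s: 1.98
position: [640.3, 28.8, 399.8]
tool_rot: [0.693, 0.721, -0.001, -0.0]
ft_force: [-0.6, -0.5, 0.0]
grip_width: 0.601
gripper_force: 0.0
```

```bash
python3 - <<'E'
from h import *
import pickle
c=shot('wrist','w1.png');pickle.dump(c,open('w1.pkl','wb'))
print(get_obs()['position'])
need((475,315,260),rot(0.38))
E
```

```text
[639.65326992  27.6229444  400.05870579]
lin [ 0.2935 -0.1534 -0.0308] ang [-1.700e-03  1.000e-04 -3.412e-01] tcp [475. 315. 431.]
```

View pics/w1.png

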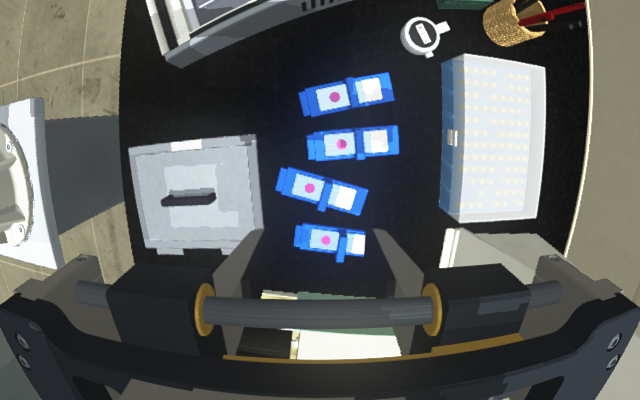

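Wrist view: carriers (pink dots) at (335,97), (342,144), (310,188) and (326,240), right = world +x and up = +y. The cover handle is at (188,199). Next, the incubator.

>>> {"op": "drive_tool", "data": {
  "deltas": [
    {"linear": [0.293, -0.153, -0.03], "angular": [0, 0, -0.341], "grip": 60},
    {"linear": [0.293, -0.153, -0.03], "angular": [0, 0, -0.341], "grip": 60},
    {"linear": [0.293, -0.153, -0.03], "angular": [0, 0, -0.341], "grip": 60},
    {"linear": [0.293, -0.153, -0.03], "angular": [0, 0, -0.341], "grip": 60},
    {"linear": [0.293, -0.153, -0.03], "angular": [0, 0, -0.341], "grip": 60},
    {"linear": [0.293, -0.153, -0.03], "angular": [0, 0, -0.341], "grip": 60},
    {"linear": [0.293, -0.153, -0.03], "angular": [0, 0, -0.341], "grip": 60},
    {"linear": [0.293, -0.153, -0.03], "angular": [0, 0, -0.341], "grip": 60},
    {"linear": [0.293, -0.153, -0.03], "angular": [0, 0, -0.341], "grip": 60},
    {"linear": [0.293, -0.153, -0.03], "angular": [0, 0, -0.341], "grip": 60},
    {"linear": [0.293, -0.153, -0.03], "angular": [0, 0, -0.341], "grip": 60},
    {"linear": [0.293, -0.153, -0.03], "angular": [0, 0, -0.341], "grip": 60}
  ]
}}

```text
time_s: 3.03
position: [476.5, 312.8, 430.7]
tool_rot: [0.562, 0.827, -0.0, 0.0]
ft_force: [-0.5, -0.0, 0.5]
grip_width: 0.602
gripper_force: 0.0
```

```bash
python3 - <<'E'
from h import *
import pickle
c=shot('wrist');pickle.dump(c,open('w2.pkl','wb'))
im=c['img'][0:280,80:520,::-1];cv2.imwrite('pics/w2.png',cv2.resize(im,None,fx=1.8,fy=1.8,interpolation=cv2.INTER_CUBIC))
print(get_obs()['position'])
E
```

```text
[476.60257626 312.8668587  430.62536502]
```

View pics/w2.png

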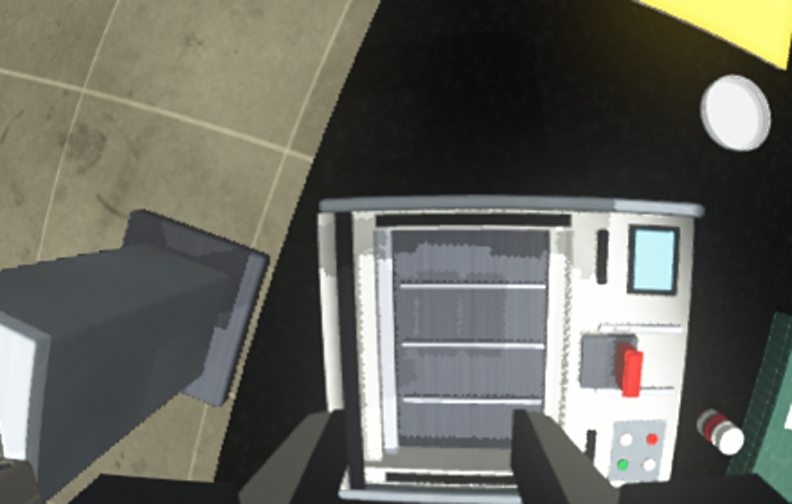

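Wrist view 2 (crop px): dividers at rows 286, 345 and 400, ending at x≈545 on the step. The black ledge is at cols 337–353, the lip edge near col 397, and the red latch tab at (630,370). One enlargement will give accurate edges.

```bash
python3 - <<'E'
from h import *
import pickle
c=pickle.load(open('w2.pkl','rb'))
im=c['img'][105:285,250:475,::-1];cv2.imwrite('pics/w2z.png',cv2.resize(im,None,fx=3.3,fy=3.3,interpolation=cv2.INTER_CUBIC))
E
```

```text
(no output)
```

View pics/w2z.png

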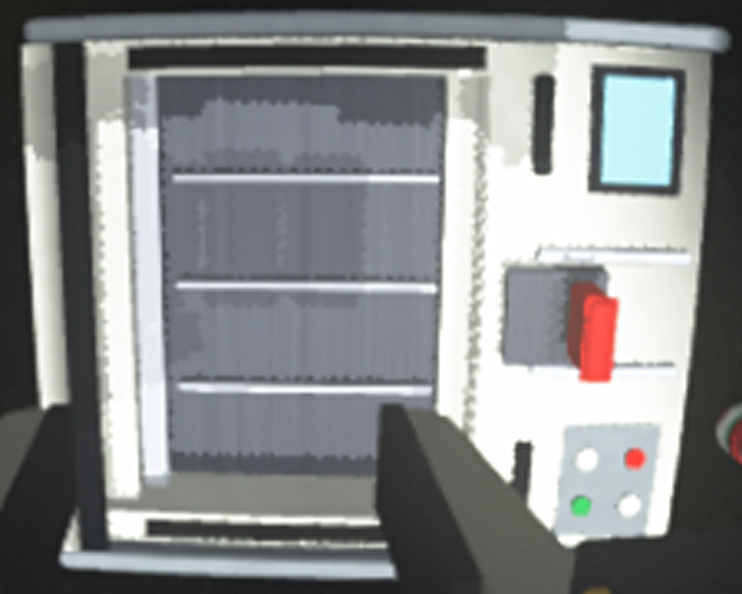

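Zoomed px: divider ends are (439,179), (436,289) and (434,391). The lip edge is near 164, the ledge edges at 66 and 95, the left stop at u 535–552 and v 75–172, and the tab top is centred at (598,337).

```bash
cat > fit.py <<'E'
from h import *
import pickle
from scipy.optimize import least_squares
c=pickle.load(open('w2.pkl','rb'))
# chamber pt, zoom u, v (None = not used)
A=[((126,43,-33),439,179),((126,0,-33),436,289),((126,-43,-33),434,391),
((18,43,-33),None,177),((18,0,-33),None,285),((18,-43,-33),None,386),
((-3,0,7),95,None),((-15,0,12),66,None),((16,0,-28),164,None),((153,68,0),535,None),((160,68,6),552,None),
((156,86,6),None,75),((156,50,6),None,172),((70,97,11),None,44),((50,-97,11),None,553)]
P=np.array([a[0] for a in A],float)
uv=np.array([[np.nan if q is None else q for q in a[1:]] for a in A],float)/3.3+[250,105]
tf=lambda p,Q:rot(p[3],0.10).apply(Q)+p[:3]
def res(p):
    r=proj(c,tf(p,P),True)-uv;return r
f=lambda p:(lambda r:r[~np.isnan(r)])(res(p))
s=least_squares(f,[415,265,46,.38],loss='soft_l1')
print(s.x.round(3));print(res(s.x).round(1).tolist())
ch=s.x;np.save('ch.npy',ch)
# latch: tab top centre at z=40
Rm=rot(ch[3],.1)
d=Rm.inv().apply(ray(c,[(250+598/3.3,105+337/3.3)],True))[0];e=Rm.inv().apply(c['eye']-ch[:3]);print('eye',e.round(),'tab top chamber',(e+d*(40-e[2])/d[2]).round(1))
# carriers
w=pickle.load(open('w1.pkl','rb'));h=cv2.cvtColor(w['img'],cv2.COLOR_RGB2HSV)
m=cv2.inRange(h,(95,90,60),(130,255,255));m[:,:270]=0;m[:,405:]=0;m[265:]=0
m=cv2.morphologyEx(m,cv2.MORPH_CLOSE,np.ones((5,5)))
pk=cv2.inRange(h,(145,80,100),(178,255,255));wh=cv2.inRange(h,(0,0,190),(180,40,255))
for k in cv2.findContours(m,0,1)[0]:
    if cv2.contourArea(k)<1000: continue
    hull=cv2.convexHull(k);mm=np.zeros_like(m);cv2.drawContours(mm,[hull],0,255,-1);mm=cv2.erode(mm,np.ones((5,5)))
    g=[np.argwhere(cv2.bitwise_and(q,mm))[:,::-1].mean(0) for q in(pk,wh)]
    a,b=onz(w,g,8.5,True);ax=(b-a)[:2]/np.linalg.norm((b-a)[:2])
    pts=onz(w,k[:,0].astype(float),8,True)[:,:2];s_=(pts-a[:2])@ax;t=(pts-a[:2])@[-ax[1],ax[0]]
    lo,hi=s_.min(),s_.max();side=t[(abs(s_-lo-10-0)<30)&(s_>lo+10)]
    print('px',g[0].round(),'len',round(hi-lo,1),'org',(a[:2]+ax*(lo+60)).round(1),(a[:2]+ax*(hi-52)).round(1),'yaw',round(np.arctan2(ax[1],ax[0]),3),'half widths',side.min().round(1),side.max().round(1),'dot-label',np.linalg.norm(b-a).round(1))
E
python3 fit.py
```

```text
[4.45168e+02 2.75696e+02 4.18300e+01 3.92000e-01]
[[1.1, 0.3], [1.0, -0.5], [0.2, -0.5], [nan, 0.5], [nan, -0.2], [nan, -0.2], [0.8, nan], [-1.0, nan], [-0.3, nan], [-2.0, nan], [-0.3, nan], [nan, 0.2], [nan, 1.6], [nan, -1.3], [nan, 0.3]]
eye [ 81.  97. 363.] tab top chamber [172.6   1.6  40. ]
px [328. 163.] len 225.0 org [619.5  23.6] [708.1  93.7] yaw 0.669 half widths -120.0 23.0 dot-label 38.1
```

```bash
sed -i 's/(95,90,60),(130,255,255))/(100,120,120),(130,255,255))/; s/np.ones((5,5)))$/np.ones((3,3)))/; s/<1000/<600/' fit.py; python3 fit.py | grep px
python3 - <<'E'
from h import *
import pickle
# check chamber in the top camera: triangulation-free check of known points against crop picks
ch=np.load('ch.npy');c=pickle.load(open('d0.pkl','rb'))['top']
P=np.array([(126,43,-33),(126,0,-33),(126,-43,-33),(-15,97,12),(-15,-97,12),(138,84.5,0)])
print(((proj(c,rot(ch[3],.1).apply(P)+ch[:3])-[180,125])*3.2).round())
w=pickle.load(open('w1.pkl','rb'));h=cv2.cvtColor(w['img'],cv2.COLOR_RGB2HSV)
E
```

```text
px [325. 240.] len 94.6 org [671.3 -52.9] [654.  -51.1] yaw -0.106 half widths -18.5 19.8 dot-label 40.0
px [309. 188.] len 113.0 org [647.4  12.8] [648.3  12.5] yaw -0.232 half widths -17.9 19.4 dot-label 43.5
px [341. 144.] len 113.2 org [683.7  75.6] [684.9  75.8] yaw 0.158 half widths -18.3 18.6 dot-label 22.8
px [334.  97.] len 112.1 org [673.1 133.8] [673.2 133.8] yaw 0.248 half widths -18.2 17.6 dot-label 21.8
[[160. 296.]
 [211. 274.]
 [262. 252.]
 [152. 503.]
 [397. 395.]
 [ 92. 302.]]
```

```bash
python3 - <<'E'
from h import *
import pickle
ch=np.load('ch.npy')
for n,fn,fi in(('top','d0',0),('wrist','w2',1)):
    c=pickle.load(open(fn+'.pkl','rb'));c=c[n] if n in c else c
    g=cv2.cvtColor(c['img'],cv2.COLOR_RGB2GRAY).astype(np.float32)
    def prof(X,Y,Z):
        P=np.broadcast_arrays(np.float64(X),np.float64(Y),np.float64(Z));P=np.stack(P,1)
        q=proj(c,rot(ch[3],.1).apply(P)+ch[:3],fi).astype(np.float32)
        return cv2.remap(g,q[:,:1].copy(),q[:,1:].copy(),1).ravel().astype(int).tolist()
    for y in(43,0,-43): print(n,'div end x108..144/3',y,prof(np.arange(108,146,3),y,-33))
    print(n,'across y -60..60/3 at x=90',prof(90,np.arange(-60,61,3),-33))
    print(n,'ledge x-30..24/3 z12 y20',prof(np.arange(-30,25,3),20,12))
    print(n,'stop x138..174/3 y68 z6',prof(np.arange(138,175,3),68,6))
    print(n,'stop y38..98/3 x157 z6',prof(157,np.arange(38,98,3),6))
E
```

```text
top div end x108..144/3 43 [183, 191, 195, 176, 170, 168, 222, 246, 241, 217, 205, 242, 252]
top div end x108..144/3 0 [193, 178, 178, 164, 171, 175, 234, 248, 242, 223, 214, 243, 250]
top div end x108..144/3 -43 [195, 174, 177, 167, 176, 171, 233, 247, 243, 232, 224, 244, 252]
top across y -60..60/3 at x=90 [128, 129, 130, 129, 134, 170, 196, 156, 131, 131, 131, 130, 128, 129, 128, 129, 128, 130, 129, 150, 194, 178, 137, 129, 129, 126, 128, 127, 126, 127, 127, 128, 128, 128, 157, 170, 142, 127, 127, 128, 126]
top ledge x-30..24/3 z12 y20 [88, 193, 234, 216, 168, 105, 69, 69, 138, 240, 251, 249, 241, 241, 241, 206, 144, 129, 126]
top stop x138..174/3 y68 z6 [250, 252, 253, 252, 239, 139, 102, 187, 240, 243, 240, 207, 127]
top stop y38..98/3 x157 z6 [253, 253, 252, 250, 225, 157, 138, 140, 136, 123, 124, 123, 133, 132, 132, 130, 183, 231, 240, 225]
wrist div end x108..144/3 43 [217, 216, 216, 213, 215, 212, 138, 254, 251, 249, 223, 202, 249]
wrist div end x108..144/3 0 [225, 223, 224, 230, 246, 250, 155, 254, 250, 248, 229, 177, 243]
wrist div end x108..144/3 -43 [238, 239, 240, 229, 225, 211, 148, 255, 250, 248, 213, 223, 253]
wrist across y -60..60/3 at x=90 [129, 130, 129, 130, 128, 156, 223, 95, 128, 131, 131, 132, 132, 133, 133, 132, 133, 130, 118, 121, 215, 121, 113, 118, 118, 117, 118, 116, 116, 116, 117, 116, 116, 115, 151, 178, 110, 116, 133, 133, 132]
wrist ledge x-30..24/3 z12 y20 [35, 133, 240, 219, 182, 97, 50, 52, 52, 138, 224, 248, 248, 250, 160, 231, 232, 207, 106]
wrist stop x138..174/3 y68 z6 [214, 227, 230, 231, 231, 121, 66, 79, 250, 251, 250, 249, 144]
wrist stop y38..98/3 x157 z6 [254, 254, 254, 254, 249, 81, 75, 68, 68, 66, 66, 65, 64, 63, 61, 60, 64, 206, 212, 208]
```

```bash
cat >> h.py <<'E'
ch=np.load('ch.npy')
def cp(x,y,z): return rot(ch[3],.1).apply([x,y,z])+ch[:3]
def nc(x,y,z,tilt=0): need(cp(x,y,z),rot(ch[3],.1+tilt))
E
python3 - <<'E'
from h import *
nc(172.6,0,90);nc(172.6,0,33);nc(186,0,33);nc(186,0,90)
E
```

```text
lin [-0.0207  0.1028  0.1118] ang [-0.1003  0.0012 -0.0156] tcp [579.8 331.4 318.8]
lin [-0.0206  0.1085  0.1686] ang [-0.1003  0.0012 -0.0156] tcp [585.  333.6 262. ]
lin [-0.0203  0.1218  0.1672] ang [-0.1003  0.0012 -0.0156] tcp [597.4 338.7 263.4]
lin [-0.0205  0.1161  0.1105] ang [-0.1003  0.0012 -0.0156] tcp [592.1 336.5 320.1]
```

>>> {"op": "drive_tool", "data": {
  "deltas": [
    {"linear": [-0.021, 0.103, 0.112], "angular": [-0.1, 0.001, -0.016], "grip": 50},
    {"linear": [-0.021, 0.103, 0.112], "angular": [-0.1, 0.001, -0.016], "grip": 50},
    {"linear": [-0.021, 0.103, 0.112], "angular": [-0.1, 0.001, -0.016], "grip": 50},
    {"linear": [-0.021, 0.103, 0.112], "angular": [-0.1, 0.001, -0.016], "grip": 50},
    {"linear": [-0.021, 0.103, 0.112], "angular": [-0.1, 0.001, -0.016], "grip": 50},
    {"linear": [-0.021, 0.1085, 0.166], "angular": [-0.1, 0.001, -0.016], "grip": 50},
    {"linear": [-0.021, 0.1085, 0.166], "angular": [-0.1, 0.001, -0.016], "grip": 50},
    {"linear": [-0.021, 0.1085, 0.166], "angular": [-0.1, 0.001, -0.016], "grip": 50},
    {"linear": [-0.021, 0.1085, 0.166], "angular": [-0.1, 0.001, -0.016], "grip": 0},
    {"linear": [-0.021, 0.1085, 0.166], "angular": [-0.1, 0.001, -0.016], "grip": 0},
    {"linear": [-0.021, 0.1085, 0.166], "angular": [-0.1, 0.001, -0.016], "grip": 0},
    {"linear": [-0.021, 0.1085, 0.166], "angular": [-0.1, 0.001, -0.016], "grip": 0}
  ],
  "squeeze": 20
}}

```text
time_s: 4.08
position: [584.3, 335.0, 265.3]
tool_rot: [0.554, 0.831, 0.042, 0.028]
ft_force: [0.0, 0.4, 0.4]
grip_width: 0.235
gripper_force: 0.0
```

```bash
python3 - <<'E'
from h import *
o=get_obs();print(o['grip_width'],o['gripper_force'],o['ft_force'])
p=o['position']+171*R.from_quat(o['tool_rot']).apply([0,0,1]);print(rot(ch[3],.1).inv().apply(p-ch[:3]))
nc(186,0,34);nc(186,0,95)
E
```

```text
0.23527157735046436 0.0 [0.02384052 0.43118596 0.35251572]
[172.78253324   1.65774603  36.26686498]
lin [-0.0016  0.0132  0.0023] ang [ 0.0001 -0.0005  0.0023] tcp [597.3 338.6 264.4]
lin [-0.0016  0.0132 -0.0587] ang [ 0.0001 -0.0005  0.0023] tcp [591.6 336.3 325.1]
```

>>> {"op": "drive_tool", "data": {
  "deltas": [
    {"linear": [-0.001, 0, 0.002], "angular": [0, 0, 0], "grip": 0},
    {"linear": [-0.001, 0, 0.002], "angular": [0, 0, 0], "grip": 0},
    {"linear": [-0.001, 0, 0.002], "angular": [0, 0, 0], "grip": 0},
    {"linear": [-0.001, 0.006, 0.002], "angular": [0, 0, 0], "grip": 0},
    {"linear": [-0.001, 0.013, 0.002], "angular": [0, 0, 0], "grip": 0},
    {"linear": [-0.001, 0.013, 0.002], "angular": [0, 0, 0], "grip": 0},
    {"linear": [-0.001, 0.013, 0.002], "angular": [0, 0, 0], "grip": 0}
  ]
}}

```text
time_s: 4.67
position: [595.6, 339.0, 264.9]
tool_rot: [0.554, 0.831, 0.04, 0.026]
ft_force: [-11.2, -4.1, 16.3]
grip_width: 0.107
gripper_force: 23.0
```

```bash
cat >> h.py <<'E'
def st():
    o=get_obs();p=o['position']+171*R.from_quat(o['tool_rot']).apply([0,0,1])
    print(round(o['time_s'],2),'w',round(o['grip_width'],3),'gf',round(o['gripper_force'],1),'F',o['ft_force'].round(1),'T',o['ft_torque'].round(2),'grasp',p.round(1),'chamber',rot(ch[3],.1).inv().apply(p-ch[:3]).round(1))
E
python3 - <<'E'
from h import *
st()
E
```

```text
4.67 w 0.107 gf 23.0 F [-11.2  -4.1  16.3] T [-0.62  1.72 -0.12] grasp [610.6 345.3  94.6] chamber [183.9   1.   34.6]
```

>>> {"op": "drive_tool", "data": {
  "deltas": [
    {"linear": [0, 0, 0], "angular": [0, 0, 0], "grip": 50},
    {"linear": [0, 0, 0], "angular": [0, 0, 0], "grip": 50},
    {"linear": [0, 0, 0], "angular": [0, 0, 0], "grip": 50},
    {"linear": [0, 0, -0.06], "angular": [0, 0, 0], "grip": 50},
    {"linear": [0, 0, -0.1], "angular": [0, 0, 0], "grip": 50},
    {"linear": [0, 0, -0.1], "angular": [0, 0, 0], "grip": 50},
    {"linear": [0, 0, -0.1], "angular": [0, 0, 0], "grip": 50},
    {"linear": [0, 0, -0.1], "angular": [0, 0, 0], "grip": 50}
  ]
}}

```text
time_s: 5.33
position: [587.7, 335.5, 364.4]
tool_rot: [0.554, 0.831, 0.042, 0.028]
ft_force: [-0.3, 0.3, -0.8]
grip_width: 0.5
gripper_force: 0.0
```

```bash
python3 - <<'E'
from h import *
st()
need((673.2,133.8,150),rot(.248));need((673.2,133.8,31),rot(.248))
E
```

```text
5.33 w 0.5 gf 0.0 F [-0.3  0.3 -0.8] T [-0.04 -0.03 -0.01] grasp [603.7 342.2 194.3] chamber [186.3   0.9 134.5]
lin [-0.2191 -0.0031  0.0432] ang [ 0.1013 -0.0079  0.1469] tcp [673.2 133.8 321. ]
lin [-0.2191 -0.0152  0.1616] ang [ 0.1013 -0.0079  0.1469] tcp [673.2 133.8 202. ]
```

>>> {"op": "drive_tool", "data": {
  "deltas": [
    {"linear": [-0.219, -0.003, 0.043], "angular": [0.101, -0.008, 0.147], "grip": 50},
    {"linear": [-0.219, -0.003, 0.043], "angular": [0.101, -0.008, 0.147], "grip": 50},
    {"linear": [-0.219, -0.003, 0.043], "angular": [0.101, -0.008, 0.147], "grip": 50},
    {"linear": [-0.219, -0.003, 0.043], "angular": [0.101, -0.008, 0.147], "grip": 50},
    {"linear": [-0.219, -0.003, 0.043], "angular": [0.101, -0.008, 0.147], "grip": 50},
    {"linear": [-0.219, -0.003, 0.043], "angular": [0.101, -0.008, 0.147], "grip": 50},
    {"linear": [-0.219, -0.003, 0.043], "angular": [0.101, -0.008, 0.147], "grip": 50},
    {"linear": [-0.219, -0.003, 0.043], "angular": [0.101, -0.008, 0.147], "grip": 50}
  ]
}}

```text
time_s: 6.0
position: [672.8, 133.2, 318.4]
tool_rot: [0.615, 0.788, -0.002, -0.001]
ft_force: [0.1, 0.9, 0.8]
grip_width: 0.5
gripper_force: 0.0
```

```bash
cat > car.py <<'E'
from h import *
import sys
w=shot('wrist',sys.argv[1] if len(sys.argv)>1 else None)
h=cv2.cvtColor(w['img'],cv2.COLOR_RGB2HSV)
m=cv2.inRange(h,(100,120,100),(130,255,255))
m=cv2.morphologyEx(m,cv2.MORPH_CLOSE,np.ones((3,3)))
pk=cv2.inRange(h,(145,80,100),(178,255,255));wh=cv2.inRange(h,(0,0,190),(180,40,255))
for k in cv2.findContours(m,0,1)[0]:
    if cv2.contourArea(k)<600: continue
    mm=np.zeros_like(m);cv2.drawContours(mm,[cv2.convexHull(k)],0,255,-1);mm=cv2.erode(mm,np.ones((5,5)))
    g=[np.argwhere(cv2.bitwise_and(q,mm))[:,::-1] for q in(pk,wh)]
    if min(map(len,g))<10: continue
    g=[q.mean(0) for q in g]
    a,b=onz(w,g,8.5,True);ax=(b-a)[:2]/np.linalg.norm((b-a)[:2])
    pts=onz(w,k[:,0].astype(float),8,True)[:,:2];s_=(pts-a[:2])@ax;t=(pts-a[:2])@[-ax[1],ax[0]]
    lo,hi=s_.min(),s_.max();side=t[(s_>lo+10)&(s_<lo+40)]
    if len(side)<3: continue
    print('px',g[0].round(),'len',round(hi-lo,1),'org',(a[:2]+ax*((lo+hi)/2+4)).round(1),'lo-org',(a[:2]+ax*(lo+60)).round(1),'yaw',round(np.arctan2(ax[1],ax[0]),3),'hw',side.min().round(1),side.max().round(1))
E
python3 - <<'E'
from h import *
exec(open('car.py').read())
st()
need((673.2,133.8,31),rot(.248))
E
```

```text
px [266. 336.] len 86.4 org [684.7 -54.7] lo-org [697.5 -55.8] yaw -0.08 hw -33.4 21.3
px [298. 250.] len 86.8 org [692.   76.3] lo-org [704.5  78.2] yaw 0.149 hw -32.4 21.0
px [300. 195.] len 112.4 org [672.9 134.1] lo-org [672.7 134.1] yaw 0.281 hw -18.1 20.0
6.05 w 0.498 gf 0.0 F [-0.1 -0.8  0.1] T [-0.05 -0.1   0.03] grasp [672.1 134.2 148.1] chamber [ 165.4 -217.5   90.2]
lin [-0.0007  0.0008  0.1171] ang [-0.0034 -0.0002 -0.0007] tcp [673.2 133.8 202. ]
```

>>> {"op": "drive_tool", "data": {
  "deltas": [
    {"linear": [0, 0.001, 0.117], "angular": [0, 0, -0.015], "grip": 50},
    {"linear": [0, 0.001, 0.117], "angular": [0, 0, -0.015], "grip": 50},
    {"linear": [0, 0.001, 0.117], "angular": [0, 0, -0.015], "grip": 50},
    {"linear": [0, 0.001, 0.117], "angular": [0, 0, -0.015], "grip": 40},
    {"linear": [0, 0.001, 0.117], "angular": [0, 0, -0.015], "grip": 0},
    {"linear": [0, 0.001, 0.117], "angular": [0, 0, -0.015], "grip": 0},
    {"linear": [0, 0.001, 0.117], "angular": [0, 0, -0.015], "grip": 0},
    {"linear": [0, 0.001, 0.117], "angular": [0, 0, -0.015], "grip": 0},
    {"linear": [0, 0.001, 0.117], "angular": [0, 0, -0.015], "grip": 0},
    {"linear": [0, 0.001, 0.117], "angular": [0, 0, -0.015], "grip": 0},
    {"linear": [0, 0.001, 0.117], "angular": [0, 0, -0.015], "grip": 0},
    {"linear": [0, 0.001, 0.117], "angular": [0, 0, -0.015], "grip": 0}
  ],
  "squeeze": 40
}}

```text
time_s: 7.05
position: [674.1, 134.3, 203.9]
tool_rot: [0.608, 0.794, -0.0, -0.0]
ft_force: [-2.8, 3.5, 4.5]
grip_width: 0.104
gripper_force: 40.0
```

```bash
python3 - <<'E'
from h import *
st()
E
```

```text
7.05 w 0.104 gf 40.0 F [-2.8  3.5  4.5] T [ 0.39  0.28 -0.  ] grasp [674.  134.3  32.9] chamber [ 155.7 -218.2  -24.6]
```

```bash
cat >> h.py <<'E'
def carry(y,g=32.9,dx=0,dz=0):
    """waypoints for a carrier held g over its underside into the bay at y; (x,z) chamber"""
    th=.297;c,s=np.cos(th),np.sin(th)
    for n,X,Z in(('hover',86,100),('pre',85,-24.3),('ins',68,-24.3)):
        print(n,end=' ');nc(X+dx-g*s,y,Z+dz+g*c,th)
    for th in(.2,.1,.03,0):
        c,s=np.cos(th),np.sin(th);print('sw',th,end=' ');nc(18.3+dx+52*c-g*s,y,-40.5+dz+52*s+g*c,th)
E
python3 - <<'E'
from h import *
carry(64.5)
E
```

```text
hover lin [ 0.2595 -0.1961 -0.1339] ang [-0.3972  0.0257 -0.128 ] tcp [417.5 334.1 338. ]
pre lin [ 0.261  -0.1846 -0.0101] ang [-0.3972  0.0257 -0.128 ] tcp [428.  338.4 214.2]
ins lin [ 0.2588 -0.2014 -0.0084] ang [-0.3972  0.0257 -0.128 ] tcp [412.4 331.9 212.5]
sw 0.2 lin [ 0.2615 -0.1812 -0.0095] ang [-0.3004  0.0194 -0.1288] tcp [431.3 339.8 213.5]
sw 0.1 lin [ 0.2642 -0.1603 -0.0095] ang [-0.2005  0.013  -0.1293] tcp [450.7 347.8 213.5]
sw 0.03 lin [ 0.2661 -0.1458 -0.0083] ang [-0.1306  0.0084 -0.1295] tcp [464.3 353.4 212.3]
sw 0 lin [ 0.2669 -0.1396 -0.0074] ang [-0.1006  0.0065 -0.1296] tcp [470.1 355.8 211.4]
```

>>> {"op": "drive_tool", "data": {
  "deltas": [
    {"linear": [0, 0, -0.04], "angular": [0, 0, 0], "grip": 0},
    {"linear": [0, 0, -0.08], "angular": [0, 0, 0], "grip": 0},
    {"linear": [0, 0, -0.12], "angular": [0, 0, 0], "grip": 0},
    {"linear": [0.02, -0.015, -0.145], "angular": [-0.04, 0, -0.01], "grip": 0},
    {"linear": [0.05, -0.04, -0.145], "angular": [-0.1, 0.005, -0.03], "grip": 0},
    {"linear": [0.08, -0.065, -0.145], "angular": [-0.15, 0.01, -0.045], "grip": 0},
    {"linear": [0.115, -0.09, -0.145], "angular": [-0.2, 0.01, -0.06], "grip": 0},
    {"linear": [0.15, -0.12, -0.145], "angular": [-0.25, 0.015, -0.08], "grip": 0},
    {"linear": [0.185, -0.145, -0.14], "angular": [-0.3, 0.02, -0.1], "grip": 0},
    {"linear": [0.22, -0.17, -0.135], "angular": [-0.35, 0.022, -0.115], "grip": 0},
    {"linear": [0.26, -0.196, -0.134], "angular": [-0.397, 0.026, -0.128], "grip": 0},
    {"linear": [0.26, -0.196, -0.134], "angular": [-0.397, 0.026, -0.128], "grip": 0}
  ]
}}

```text
time_s: 8.05
position: [413.7, 335.7, 336.9]
tool_rot: [0.543, 0.816, 0.165, 0.109]
ft_force: [0.1, -0.0, -0.6]
grip_width: 0.104
gripper_force: 40.0
```

```bash
python3 - <<'E'
from h import *
st()
c=shot('wrist','w3.png')
# lateral check: blue/pink/label points on plane 8 above underside in tool frame
o=get_obs();Rt=R.from_quat(o['tool_rot']);h=cv2.cvtColor(c['img'],cv2.COLOR_RGB2HSV)
for n,mk in(('pink',cv2.inRange(h,(145,80,100),(178,255,255))),('white',cv2.inRange(h,(0,0,190),(180,40,255)))):
    nn,l,s_,ce=cv2.connectedComponentsWithStats(mk)
    for i in range(1,nn):
        if s_[i,4]>60:
            e=Rt.inv().apply(c['eye']-o['position']);d=Rt.inv().apply(ray(c,ce[i],True))[0]
            q=e+d*(171+32.9-8.5-e[2])/d[2]
            if abs(q[0])<60 and abs(q[1])<60: print(n,s_[i,4],ce[i].round(),q.round(1))
carry(64.5)
E
```

```text
8.05 w 0.104 gf 40.0 F [ 0.1 -0.  -0.6] T [-0.15  0.09 -0.  ] grasp [474.8 361.3 179.3] chamber [ 73.5  67.7 130.8]
pink 64 [281. 239.] [  1.  -22.2 195.4]
white 2617 [355. 183.] [ 36.5  22.  195.4]
white 503 [405. 233.] [  4.8  54.7 195.4]
white 944 [365. 239.] [  1.2  29.4 195.4]
white 98 [324. 293.] [-37.9   4.3 195.4]
hover lin [-0.0035  0.0029  0.0002] ang [-0.001  -0.0014  0.0031] tcp [417.5 334.1 338. ]
pre lin [-0.0036 -0.0343  0.1188] ang [-0.001  -0.0014  0.0031] tcp [428.  338.4 214.2]
ins lin [-0.0035 -0.0506  0.1139] ang [-0.001  -0.0014  0.0031] tcp [412.4 331.9 212.5]
sw 0.2 lin [-0.0036 -0.0313  0.1208] ang [ 0.096  -0.0013  0.0032] tcp [431.3 339.8 213.5]
sw 0.1 lin [-0.0036 -0.0119  0.1289] ang [ 0.196  -0.0011  0.0033] tcp [450.7 347.8 213.5]
sw 0.03 lin [-0.0037  0.0011  0.1357] ang [ 0.266  -0.001   0.0033] tcp [464.3 353.4 212.3]
sw 0 lin [-0.0037  0.0066  0.1389] ang [ 0.296  -0.001   0.0033] tcp [470.1 355.8 211.4]
```

View pics/w3.png

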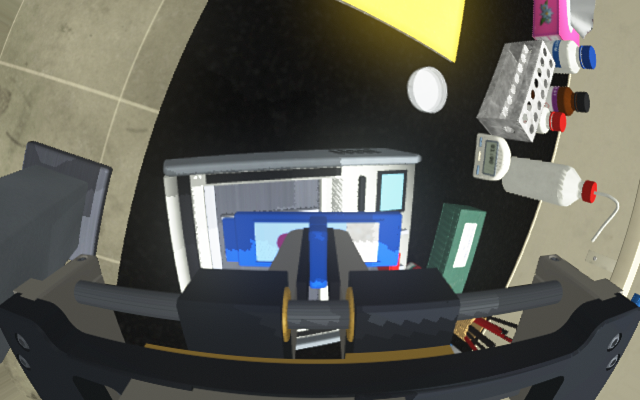

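Carrier held level in the grip at (315,240), offset about +1 mm to the left. I'll correct for that and insert.

>>> {"op": "drive_tool", "data": {
  "deltas": [
    {"linear": [-0.0045, -0.012, 0.04], "angular": [0, -0.001, 0.003], "grip": 0},
    {"linear": [-0.0045, -0.023, 0.08], "angular": [0, -0.001, 0.003], "grip": 0},
    {"linear": [-0.0045, -0.031, 0.108], "angular": [0, -0.001, 0.003], "grip": 0},
    {"linear": [-0.0045, -0.0343, 0.1185], "angular": [0, -0.001, 0.003], "grip": 0},
    {"linear": [-0.0045, -0.0343, 0.1185], "angular": [0, -0.001, 0.003], "grip": 0}
  ]
}}

```text
time_s: 8.52
position: [432.5, 334.7, 212.5]
tool_rot: [0.546, 0.815, 0.162, 0.109]
ft_force: [-4.3, -2.6, 5.5]
grip_width: 0.115
gripper_force: 40.0
```

```bash
python3 - <<'E'
from h import *
st()
carry(63.5)
E
```

```text
8.52 w 0.115 gf 40.0 F [-4.3 -2.6  5.5] T [-0.57  0.73 -0.13] grasp [493.2 359.4  54.5] chamber [77.3 58.9  5. ]
hover lin [ 0.0039  0.035  -0.1213] ang [-0.0038  0.0026 -0.0023] tcp [417.9 333.1 338. ]
pre lin [ 0.0041 -0.0019 -0.0026] ang [-0.0038  0.0026 -0.0023] tcp [428.4 337.5 214.2]
ins lin [ 0.004  -0.0181 -0.0075] ang [-0.0038  0.0026 -0.0023] tcp [412.8 331.  212.5]
sw 0.2 lin [ 0.0041  0.0011 -0.0007] ang [ 0.0932  0.0025 -0.0024] tcp [431.7 338.8 213.5]
sw 0.1 lin [0.0042 0.0205 0.0074] ang [ 0.1932  0.0024 -0.0025] tcp [451.1 346.9 213.5]
sw 0.03 lin [0.0042 0.0336 0.0142] ang [ 0.2632  0.0023 -0.0026] tcp [464.7 352.5 212.3]
sw 0 lin [0.0042 0.0391 0.0173] ang [ 0.2932  0.0023 -0.0026] tcp [470.4 354.9 211.4]
```

>>> {"op": "drive_tool", "data": {
  "deltas": [
    {"linear": [0.002, 0, -0.02], "angular": [-0.002, 0.001, -0.001], "grip": 0},
    {"linear": [0.004, 0, -0.025], "angular": [-0.004, 0.003, -0.002], "grip": 0},
    {"linear": [0.004, 0, -0.025], "angular": [-0.004, 0.003, -0.002], "grip": 0},
    {"linear": [0.004, 0, -0.025], "angular": [-0.004, 0.003, -0.002], "grip": 0},
    {"linear": [0.004, 0, -0.025], "angular": [-0.004, 0.003, -0.002], "grip": 0}
  ]
}}

```text
time_s: 8.93
position: [422.0, 335.4, 237.9]
tool_rot: [0.545, 0.815, 0.166, 0.11]
ft_force: [0.2, 0.1, -0.4]
grip_width: 0.108
gripper_force: 40.0
```

```bash
cat > lat.py <<'E'
from h import *
def lat(g=32.9,f=None):
    c=shot('wrist',f);o=get_obs();Rt=R.from_quat(o['tool_rot']);h=cv2.cvtColor(c['img'],cv2.COLOR_RGB2HSV)
    m=cv2.inRange(h,(100,120,60),(130,255,255));v,u=np.nonzero(m)
    e=Rt.inv().apply(c['eye']-o['position']);d=Rt.inv().apply(ray(c,np.c_[u,v],True))
    q=e+d*((171+g-8-e[2])/d[:,2])[:,None]
    # upper (+tool x) plate edge, left of and right of the handle, and the extent along y
    for a,b in((-45,-15),(15,45)):
        k=(q[:,1]>a)&(q[:,1]<b)&(abs(q[:,0])<26)
        e_=[q[k&(abs(q[:,1]-t)<2),0].max() for t in np.arange(a+3,b,6) if (k&(abs(q[:,1]-t)<2)).any()]
        print('edge +x (want 18)',(a,b),np.round(e_,1))
    k=(abs(q[:,0])<8)&(abs(q[:,1])<75);print('y extent (want -60..52)',q[k,1].min().round(1),q[k,1].max().round(1))
E
python3 - <<'E'
from lat import *
st();lat();carry(63.5)
E
```

```text
8.93 w 0.108 gf 40.0 F [ 0.2  0.1 -0.4] T [-0.14  0.11  0.05] grasp [483.5 361.2  80.5] chamber [71.6 64.4 31.7]
edge +x (want 18) (-45, -15) [18.3 18.4 18.4 18.4 18.5]
edge +x (want 18) (15, 45) [19.1 19.1 19.1 19.  19. ]
y extent (want -60..52) -61.8 49.4
hover lin [-0.0004  0.0348 -0.094 ] ang [ 0.0033 -0.0017 -0.0008] tcp [417.9 333.1 338. ]
pre lin [-0.0006 -0.0029  0.0244] ang [ 0.0033 -0.0017 -0.0008] tcp [428.4 337.5 214.2]
ins lin [-0.0006 -0.0191  0.0194] ang [ 0.0033 -0.0017 -0.0008] tcp [412.8 331.  212.5]
sw 0.2 lin [-0.0006  0.0001  0.0264] ang [ 0.1003 -0.0018 -0.0007] tcp [431.7 338.8 213.5]
sw 0.1 lin [-0.0006  0.0194  0.0346] ang [ 0.2003 -0.0018 -0.0006] tcp [451.1 346.9 213.5]
sw 0.03 lin [-0.0006  0.0325  0.0414] ang [ 0.2703 -0.0018 -0.0005] tcp [464.7 352.5 212.3]
sw 0 lin [-0.0006  0.0379  0.0447] ang [ 0.3003 -0.0018 -0.0005] tcp [470.4 354.9 211.4]
```

>>> {"op": "drive_tool", "data": {
  "deltas": [
    {"linear": [-0.0003, -0.001, 0.012], "angular": [0.003, -0.0015, 0], "grip": 0},
    {"linear": [-0.0003, -0.001, 0.024], "angular": [0.003, -0.0015, 0], "grip": 0},
    {"linear": [-0.0003, -0.001, 0.0245], "angular": [0.003, -0.0015, 0], "grip": 0},
    {"linear": [-0.0003, -0.001, 0.0245], "angular": [0.003, -0.0015, 0], "grip": 0},
    {"linear": [-0.0003, -0.001, 0.0245], "angular": [0.003, -0.0015, 0], "grip": 0}
  ]
}}

```text
time_s: 9.4
position: [429.6, 338.7, 215.0]
tool_rot: [0.545, 0.815, 0.164, 0.109]
ft_force: [-0.7, 3.4, -1.5]
grip_width: 0.105
gripper_force: 40.0
```

```bash
python3 - <<'E'
from lat import *
st();carry(63.8,dx=1.5)
E
```

```text
9.4 w 0.105 gf 40.0 F [-0.7  3.4 -1.5] T [0.38 0.39 0.14] grasp [490.7 364.1  57.3] chamber [77.  64.2  7.8]
hover lin [-0.0002  0.037  -0.118 ] ang [-0.0001 -0.0006 -0.0008] tcp [419.1 334.  338.1]
pre lin [-0.0003 -0.0003  0.0006] ang [-0.0001 -0.0006 -0.0008] tcp [429.7 338.3 214.3]
ins lin [-0.0003 -0.0166 -0.0044] ang [-0.0001 -0.0006 -0.0008] tcp [414.1 331.9 212.6]
sw 0.2 lin [-0.0003  0.0027  0.0026] ang [ 0.0969 -0.0006 -0.0008] tcp [432.9 339.7 213.7]
sw 0.1 lin [-0.0003  0.0221  0.0107] ang [ 0.1969 -0.0007 -0.0007] tcp [452.4 347.7 213.7]
sw 0.03 lin [-0.0003  0.0351  0.0175] ang [ 0.2669 -0.0007 -0.0007] tcp [465.9 353.3 212.4]
sw 0 lin [-0.0003  0.0406  0.0207] ang [ 0.2969 -0.0007 -0.0007] tcp [471.7 355.7 211.6]
```

Now insert, then check the force.

>>> {"op": "drive_tool", "data": {
  "deltas": [
    {"linear": [-0.0003, -0.005, -0.001], "angular": [0, 0, 0], "grip": 0},
    {"linear": [-0.0003, -0.011, -0.0025], "angular": [0, 0, 0], "grip": 0},
    {"linear": [-0.0003, -0.0166, -0.004], "angular": [0, 0, 0], "grip": 0},
    {"linear": [-0.0003, -0.0166, -0.004], "angular": [0, 0, 0], "grip": 0},
    {"linear": [-0.0003, -0.0166, -0.004], "angular": [0, 0, 0], "grip": 0}
  ]
}}

```text
time_s: 9.82
position: [413.8, 331.8, 212.6]
tool_rot: [0.545, 0.815, 0.164, 0.109]
ft_force: [-3.2, 3.8, 1.0]
grip_width: 0.105
gripper_force: 40.0
```

```bash
python3 - <<'E'
from lat import *
st();lat();carry(63.8,dx=1.5)
E
```

```text
9.82 w 0.105 gf 40.0 F [-3.2  3.8  1. ] T [0.61 0.46 0.24] grasp [474.9 357.3  54.9] chamber [59.7 64.   7.2]
edge +x (want 18) (-45, -15) [  9.9 -15.3 -15.2]
edge +x (want 18) (15, 45) [16.  16.  17.2 17.8 18.4]
y extent (want -60..52) -53.7 49.2
hover lin [ 0.      0.0537 -0.1136] ang [ 0.0004 -0.0007 -0.0006] tcp [419.1 334.  338.1]
pre lin [-0.0001  0.0164  0.005 ] ang [ 0.0004 -0.0007 -0.0006] tcp [429.7 338.3 214.3]
ins lin [-0.0001  0.0001 -0.    ] ang [ 0.0004 -0.0007 -0.0006] tcp [414.1 331.9 212.6]
sw 0.2 lin [-0.0001  0.0193  0.0069] ang [ 0.0974 -0.0007 -0.0006] tcp [432.9 339.7 213.7]
sw 0.1 lin [-0.      0.0387  0.0151] ang [ 0.1974 -0.0007 -0.0006] tcp [452.4 347.7 213.7]
sw 0.03 lin [-0.      0.0518  0.0219] ang [ 0.2674 -0.0008 -0.0005] tcp [465.9 353.3 212.4]
sw 0 lin [-0.      0.0572  0.0251] ang [ 0.2974 -0.0008 -0.0005] tcp [471.7 355.7 211.6]
```

>>> {"op": "drive_tool", "data": {
  "deltas": [
    {"linear": [0.0005, 0.01, 0.0033], "angular": [0.049, 0, 0], "grip": 0},
    {"linear": [0.0005, 0.0193, 0.0069], "angular": [0.097, 0, 0], "grip": 0},
    {"linear": [0.0005, 0.029, 0.011], "angular": [0.147, 0, 0], "grip": 0},
    {"linear": [0.0005, 0.0387, 0.0151], "angular": [0.197, 0, 0], "grip": 0},
    {"linear": [0.0005, 0.0453, 0.0185], "angular": [0.232, 0, 0], "grip": 0},
    {"linear": [0.0005, 0.0518, 0.0219], "angular": [0.267, 0, 0], "grip": 0},
    {"linear": [0.0005, 0.0545, 0.0235], "angular": [0.282, 0, 0], "grip": 0},
    {"linear": [0.0005, 0.0572, 0.0251], "angular": [0.297, 0, 0], "grip": 0},
    {"linear": [0.0005, 0.0572, 0.0251], "angular": [0.297, 0, 0], "grip": 0},
    {"linear": [0.0005, 0.0572, 0.0251], "angular": [0.297, 0, 0], "grip": 0}
  ]
}}

```text
time_s: 10.7
position: [470.2, 355.4, 214.0]
tool_rot: [0.556, 0.83, 0.039, 0.026]
ft_force: [-22.4, -7.7, 46.9]
grip_width: 0.107
gripper_force: 40.0
```

```bash
python3 - <<'E'
from lat import *
st();lat();nc(70,64,70)
E
```

```text
10.7 w 0.107 gf 40.0 F [-22.4  -7.7  46.9] T [-1.07  3.04 -0.06] grasp [485.1 361.6  43.7] chamber [69.6 64.1 -5.1]
edge +x (want 18) (-45, -15) [  8.6 -14.6 -14.5]
edge +x (want 18) (15, 45) [-15.2 -14.6   8.6]
y extent (want -60..52) -55.4 52.1
lin [-0.0001 -0.0009 -0.0751] ang [-0.005  -0.     -0.0012] tcp [462.8 352.3 288.6]
```

>>> {"op": "drive_tool", "data": {
  "deltas": [
    {"linear": [0, 0, -0.001], "angular": [0, 0, 0], "grip": 0},
    {"linear": [0, 0, -0.001], "angular": [0, 0, 0], "grip": 40},
    {"linear": [0, 0, -0.001], "angular": [0, 0, 0], "grip": 40},
    {"linear": [0, 0, -0.001], "angular": [0, 0, 0], "grip": 40},
    {"linear": [0, 0, -0.001], "angular": [0, 0, 0], "grip": 40},
    {"linear": [0, 0, -0.001], "angular": [0, 0, 0], "grip": 40},
    {"linear": [0, 0, -0.04], "angular": [0, 0, 0], "grip": 50},
    {"linear": [0, 0, -0.08], "angular": [0, 0, 0], "grip": 50},
    {"linear": [0, 0, -0.12], "angular": [0, 0, 0], "grip": 50},
    {"linear": [0, 0, -0.16], "angular": [0, 0, 0], "grip": 50},
    {"linear": [0, 0, -0.16], "angular": [0, 0, 0], "grip": 50},
    {"linear": [0, 0, -0.16], "angular": [0, 0, 0], "grip": 50}
  ]
}}

```text
time_s: 11.75
position: [457.6, 350.3, 372.9]
tool_rot: [0.555, 0.83, 0.044, 0.028]
ft_force: [0.0, -0.0, -0.2]
grip_width: 0.501
gripper_force: 0.0
```

```bash
python3 - <<'E'
from h import *
st();c=shot('wrist')
cv2.imwrite('pics/w4.png',c['img'][100:300,150:470,::-1].repeat(2,0).repeat(2,1))
need((684.3,75.7,150),rot(.155))
E
```

```text
11.75 w 0.501 gf 0.0 F [ 0.  -0.  -0.2] T [-0.   -0.07  0.03] grasp [474.  357.5 202.9] chamber [ 73.7  64.5 154.5]
lin [-0.3403  0.0997  0.06  ] ang [ 0.101  -0.013   0.2366] tcp [684.3  75.7 321. ]
```

View pics/w4.png

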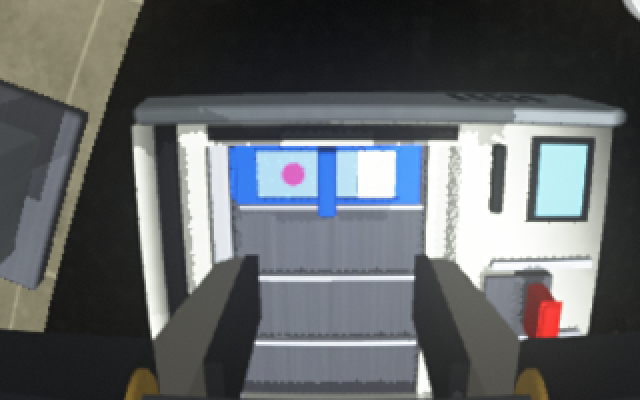

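The carrier lies flat in bay 1, its tongue hidden under the lip at (232,175) and the upper end clear of the step at (422,175). Next, carrier 2.

>>> {"op": "drive_tool", "data": {
  "deltas": [
    {"linear": [-0.34, 0.1, 0.06], "angular": [0.101, -0.013, 0.237], "grip": 50},
    {"linear": [-0.34, 0.1, 0.06], "angular": [0.101, -0.013, 0.237], "grip": 50},
    {"linear": [-0.34, 0.1, 0.06], "angular": [0.101, -0.013, 0.237], "grip": 50},
    {"linear": [-0.34, 0.1, 0.06], "angular": [0.101, -0.013, 0.237], "grip": 50},
    {"linear": [-0.34, 0.1, 0.06], "angular": [0.101, -0.013, 0.237], "grip": 50},
    {"linear": [-0.34, 0.1, 0.06], "angular": [0.101, -0.013, 0.237], "grip": 50},
    {"linear": [-0.34, 0.1, 0.06], "angular": [0.101, -0.013, 0.237], "grip": 50},
    {"linear": [-0.34, 0.1, 0.06], "angular": [0.101, -0.013, 0.237], "grip": 50},
    {"linear": [-0.34, 0.1, 0.06], "angular": [0.101, -0.013, 0.237], "grip": 50},
    {"linear": [-0.34, 0.1, 0.06], "angular": [0.101, -0.013, 0.237], "grip": 50},
    {"linear": [-0.34, 0.1, 0.06], "angular": [0.101, -0.013, 0.237], "grip": 50},
    {"linear": [-0.34, 0.1, 0.06], "angular": [0.101, -0.013, 0.237], "grip": 50}
  ]
}}

```text
time_s: 12.8
position: [683.6, 76.4, 318.6]
tool_rot: [0.651, 0.759, -0.002, -0.001]
ft_force: [0.0, -0.6, 0.3]
grip_width: 0.499
gripper_force: 0.0
```

```bash
python3 - <<'E'
from h import *
exec(open('car.py').read())
st();need((684.3,75.7,31),rot(.155))
E
```

```text
px [300. 196.] len 113.0 org [684.3  75.6] lo-org [683.9  75.5] yaw 0.16 hw -18.1 19.4
12.85 w 0.5 gf 0.0 F [-1.4  0.3 -0.4] T [-0.05 -0.12 -0.01] grasp [682.9  76.8 148.3] chamber [ 153.5 -274.6   91.6]
lin [-0.0013  0.001   0.1173] ang [-0.0036  0.0001  0.0002] tcp [684.3  75.7 202. ]
```

>>> {"op": "drive_tool", "data": {
  "deltas": [
    {"linear": [-0.001, 0.001, 0.117], "angular": [-0.003, 0, 0], "grip": 40},
    {"linear": [-0.001, 0.001, 0.117], "angular": [-0.003, 0, 0], "grip": 40},
    {"linear": [-0.001, 0.001, 0.117], "angular": [-0.003, 0, 0], "grip": 40},
    {"linear": [-0.001, 0.001, 0.117], "angular": [-0.003, 0, 0], "grip": 40},
    {"linear": [-0.001, 0.001, 0.117], "angular": [-0.003, 0, 0], "grip": 40},
    {"linear": [-0.001, 0.001, 0.117], "angular": [-0.003, 0, 0], "grip": 0},
    {"linear": [-0.001, 0.001, 0.117], "angular": [-0.003, 0, 0], "grip": 0},
    {"linear": [-0.001, 0.001, 0.117], "angular": [-0.003, 0, 0], "grip": 0},
    {"linear": [-0.001, 0.001, 0.117], "angular": [-0.003, 0, 0], "grip": 0},
    {"linear": [-0.001, 0.001, 0.117], "angular": [-0.003, 0, 0], "grip": 0},
    {"linear": [-0.001, 0.001, 0.117], "angular": [-0.003, 0, 0], "grip": 0},
    {"linear": [-0.001, 0.001, 0.117], "angular": [-0.003, 0, 0], "grip": 0}
  ],
  "squeeze": 40
}}

```text
time_s: 13.85
position: [685.5, 75.3, 204.1]
tool_rot: [0.65, 0.76, 0.001, 0.001]
ft_force: [-2.3, 2.0, 5.5]
grip_width: 0.108
gripper_force: 40.0
```

```bash
python3 - <<'E'
from h import *
st();carry(21.5,31.5,dz=2)
E
```

```text
13.85 w 0.108 gf 40.0 F [-2.3  2.   5.5] T [0.31 0.29 0.05] grasp [685.8  75.3  33.1] chamber [ 144.1 -277.1  -23.2]
hover lin [ 0.2551 -0.2143 -0.135 ] ang [-0.3931  0.0477 -0.2348] tcp [434.3 294.4 338.7]
pre lin [ 0.2578 -0.2034 -0.0112] ang [-0.3931  0.0477 -0.2348] tcp [444.8 298.8 214.9]
ins lin [ 0.2538 -0.2199 -0.0096] ang [-0.3931  0.0477 -0.2348] tcp [429.2 292.3 213.2]
sw 0.2 lin [ 0.2586 -0.2001 -0.0105] ang [-0.2966  0.0361 -0.2361] tcp [447.9 300.1 214.2]
sw 0.1 lin [ 0.2636 -0.1798 -0.0105] ang [-0.197   0.0242 -0.2372] tcp [467.2 308.1 214.1]
sw 0.03 lin [ 0.267  -0.1657 -0.0092] ang [-0.1274  0.0159 -0.2376] tcp [480.7 313.7 212.9]
sw 0 lin [ 0.2685 -0.1596 -0.0083] ang [-0.0975  0.0123 -0.2378] tcp [486.5 316.  212. ]
```

>>> {"op": "drive_tool", "data": {
  "deltas": [
    {"linear": [0, 0, -0.04], "angular": [0, 0, 0], "grip": 0},
    {"linear": [0, 0, -0.08], "angular": [0, 0, 0], "grip": 0},
    {"linear": [0, 0, -0.12], "angular": [0, 0, 0], "grip": 0},
    {"linear": [0.02, -0.015, -0.145], "angular": [-0.04, 0.005, -0.02], "grip": 0},
    {"linear": [0.05, -0.04, -0.145], "angular": [-0.1, 0.01, -0.05], "grip": 0},
    {"linear": [0.08, -0.065, -0.145], "angular": [-0.15, 0.02, -0.09], "grip": 0},
    {"linear": [0.115, -0.095, -0.145], "angular": [-0.2, 0.025, -0.12], "grip": 0},
    {"linear": [0.15, -0.125, -0.145], "angular": [-0.25, 0.03, -0.15], "grip": 0},
    {"linear": [0.185, -0.155, -0.14], "angular": [-0.3, 0.036, -0.18], "grip": 0},
    {"linear": [0.22, -0.185, -0.137], "angular": [-0.35, 0.042, -0.21], "grip": 0},
    {"linear": [0.255, -0.214, -0.136], "angular": [-0.393, 0.048, -0.235], "grip": 0},
    {"linear": [0.255, -0.214, -0.136], "angular": [-0.393, 0.048, -0.235], "grip": 0}
  ]
}}

```text
time_s: 14.85
position: [431.1, 295.3, 338.5]
tool_rot: [0.543, 0.816, 0.165, 0.109]
ft_force: [-0.0, 0.6, -1.1]
grip_width: 0.102
gripper_force: 40.0
```

>>> {"op": "drive_tool", "data": {
  "deltas": [
    {"linear": [0, 0, 0], "angular": [0, 0, 0], "grip": 0},
    {"linear": [0, 0, 0], "angular": [0, 0, 0], "grip": 0},
    {"linear": [0, 0, 0], "angular": [0, 0, 0], "grip": 0}
  ]
}}

```text
time_s: 15.1
position: [434.9, 294.1, 339.3]
tool_rot: [0.544, 0.815, 0.164, 0.11]
ft_force: [0.3, -0.2, -0.9]
grip_width: 0.102
gripper_force: 40.0
```

```bash
python3 - <<'E'
from lat import *
st();lat(33);carry(21.5,33,dz=2)
E
```

```text
15.1 w 0.102 gf 40.0 F [ 0.3 -0.2 -0.9] T [-0.09  0.11 -0.04] grasp [496.  319.5 181.6] chamber [ 77.3  21.  132.7]
edge +x (want 18) (-45, -15) [20.6 20.  20.  20.1 20.1]
edge +x (want 18) (15, 45) [19.5 19.5 19.5 19.5 19.5]
y extent (want -60..52) -59.6 51.1
hover lin [ 0.0009 -0.0009 -0.0012] ang [-0.      0.0001 -0.    ] tcp [433.7 294.2 340. ]
pre lin [ 0.0009 -0.0382  0.1173] ang [-0.      0.0001 -0.    ] tcp [444.3 298.6 216.3]
ins lin [ 0.0009 -0.0544  0.1123] ang [-0.      0.0001 -0.    ] tcp [428.6 292.1 214.6]
sw 0.2 lin [ 0.0009 -0.0352  0.1193] ang [ 0.097   0.0001 -0.    ] tcp [447.5 299.9 215.6]
sw 0.1 lin [ 0.0009 -0.0158  0.1274] ang [ 1.97e-01  1.00e-04 -0.00e+00] tcp [467.  308.  215.6]
sw 0.03 lin [ 0.0009 -0.0027  0.1342] ang [ 2.67e-01  1.00e-04 -0.00e+00] tcp [480.5 313.6 214.4]
sw 0 lin [0.0009 0.0027 0.1374] ang [ 2.97e-01  1.00e-04 -0.00e+00] tcp [486.3 316.  213.5]
```

>>> {"op": "drive_tool", "data": {
  "deltas": [
    {"linear": [-0.0006, -0.012, 0.038], "angular": [0, 0, 0], "grip": 0},
    {"linear": [-0.0006, -0.024, 0.076], "angular": [0, 0, 0], "grip": 0},
    {"linear": [-0.0006, -0.034, 0.105], "angular": [0, 0, 0], "grip": 0},
    {"linear": [-0.0006, -0.0382, 0.1165], "angular": [0, 0, 0], "grip": 0},
    {"linear": [-0.0006, -0.0382, 0.1165], "angular": [0, 0, 0], "grip": 0},
    {"linear": [-0.0006, -0.0382, 0.1165], "angular": [0, 0, 0], "grip": 0},
    {"linear": [-0.0006, -0.044, 0.115], "angular": [0, 0, 0], "grip": 0},
    {"linear": [-0.0006, -0.05, 0.113], "angular": [0, 0, 0], "grip": 0},
    {"linear": [-0.0006, -0.054, 0.1123], "angular": [0, 0, 0], "grip": 0},
    {"linear": [-0.0006, -0.054, 0.1123], "angular": [0, 0, 0], "grip": 0},
    {"linear": [-0.0006, -0.054, 0.1123], "angular": [0, 0, 0], "grip": 0}
  ]
}}

```text
time_s: 16.07
position: [434.2, 293.7, 218.9]
tool_rot: [0.544, 0.814, 0.171, 0.112]
ft_force: [14.0, 1.2, 12.6]
grip_width: 0.107
gripper_force: 39.9
```

```bash
python3 - <<'E'
from lat import *
st();lat(33);carry(20,33,dz=2)
E
```

```text
16.07 w 0.107 gf 39.9 F [14.   1.2 12.6] T [ 0.13 -3.14 -0.13] grasp [497.2 320.6  62.3] chamber [67.  21.6 13.8]
edge +x (want 18) (-45, -15) [17.  17.1 17.8 17.8 17.8]
edge +x (want 18) (15, 45) [19.7 19.7 19.7 19.7 20.3]
y extent (want -60..52) -62.0 49.8
hover lin [-0.0003  0.0483 -0.1111] ang [ 0.0153 -0.0044 -0.0006] tcp [434.3 292.8 340. ]
pre lin [-0.0008  0.0092  0.0069] ang [ 0.0153 -0.0044 -0.0006] tcp [444.8 297.2 216.3]
ins lin [-0.0008 -0.007   0.0017] ang [ 0.0153 -0.0044 -0.0006] tcp [429.2 290.7 214.6]
sw 0.2 lin [-0.0008  0.0122  0.0089] ang [ 0.1123 -0.0044 -0.0003] tcp [448.1 298.6 215.6]
sw 0.1 lin [-0.0009  0.0314  0.0173] ang [ 2.123e-01 -4.400e-03 -1.000e-04] tcp [467.5 306.6 215.6]
sw 0.03 lin [-0.0009  0.0444  0.0244] ang [ 0.2823 -0.0044  0.    ] tcp [481.1 312.2 214.4]
sw 0 lin [-0.0009  0.0498  0.0277] ang [ 3.123e-01 -4.400e-03  1.000e-04] tcp [486.9 314.6 213.5]
```

>>> {"op": "drive_tool", "data": {
  "deltas": [
    {"linear": [0.001, 0.009, -0.006], "angular": [0.015, -0.004, 0], "grip": 0},
    {"linear": [0.001, 0.012, -0.02], "angular": [0.015, -0.004, 0], "grip": 0},
    {"linear": [0.001, 0.012, -0.025], "angular": [0.015, -0.004, 0], "grip": 0},
    {"linear": [0.001, 0.012, -0.025], "angular": [0.015, -0.004, 0], "grip": 0},
    {"linear": [0.001, 0.012, -0.025], "angular": [0.015, -0.004, 0], "grip": 0}
  ]
}}

```text
time_s: 16.53
position: [429.8, 292.2, 242.4]
tool_rot: [0.546, 0.816, 0.157, 0.107]
ft_force: [0.2, -0.4, -0.7]
grip_width: 0.103
gripper_force: 40.0
```

```bash
python3 - <<'E'
from lat import *
st();lat(33);carry(22,33,dz=2)
c=shot('wrist');cv2.imwrite('pics/w5.png',cv2.resize(c['img'][120:300,190:430,::-1],None,fx=3,fy=3))
E
```

```text
16.53 w 0.103 gf 40.0 F [ 0.2 -0.4 -0.7] T [-0.08  0.1   0.01] grasp [489.  315.9  83.7] chamber [59.8 20.4 36.1]
edge +x (want 18) (-45, -15) [19.4 19.5 19.5 19.5 19.5]
edge +x (want 18) (15, 45) [19.6 19.5 18.9 18.9 18.8]
y extent (want -60..52) -59.6 51.4
hover lin [ 0.0005  0.0408 -0.0893] ang [-0.0156  0.0042  0.    ] tcp [433.5 294.7 340. ]
pre lin [0.001  0.0053 0.0298] ang [-0.0156  0.0042  0.    ] tcp [444.1 299.1 216.3]
ins lin [ 0.0009 -0.0111  0.0251] ang [-0.0156  0.0042  0.    ] tcp [428.4 292.6 214.6]
sw 0.2 lin [0.001  0.0083 0.0317] ang [ 0.0814  0.0042 -0.0002] tcp [447.3 300.4 215.6]
sw 0.1 lin [0.001  0.0278 0.0395] ang [ 0.1814  0.0042 -0.0004] tcp [466.8 308.4 215.6]
sw 0.03 lin [0.001  0.041  0.0462] ang [ 0.2514  0.0042 -0.0005] tcp [480.3 314.1 214.4]
sw 0 lin [0.001  0.0465 0.0493] ang [ 0.2814  0.0042 -0.0006] tcp [486.1 316.5 213.5]
```

View pics/w5.png

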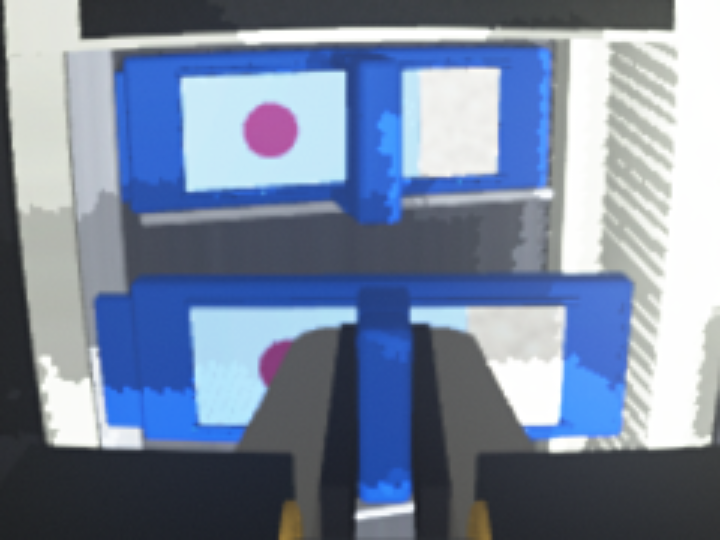

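Picture: the bay 1 carrier is seated properly, its tongue vanishing under the lip at (127,130). The held carrier is straight. The block came from sitting on the y=0 divider, so I'll shift left and retry in stages.

>>> {"op": "drive_tool", "data": {
  "deltas": [
    {"linear": [0.001, 0.0053, 0.012], "angular": [-0.0156, 0.004, 0], "grip": 0},
    {"linear": [0.001, 0.0053, 0.024], "angular": [-0.0156, 0.004, 0], "grip": 0},
    {"linear": [0.001, 0.0053, 0.0295], "angular": [-0.0156, 0.004, 0], "grip": 0},
    {"linear": [0.001, 0.0053, 0.0295], "angular": [-0.0156, 0.004, 0], "grip": 0},
    {"linear": [0.001, 0.0053, 0.0295], "angular": [-0.0156, 0.004, 0], "grip": 0}
  ]
}}

```text
time_s: 17.05
position: [443.7, 299.4, 216.4]
tool_rot: [0.545, 0.815, 0.163, 0.109]
ft_force: [0.1, 0.0, -0.9]
grip_width: 0.102
gripper_force: 40.0
```

```bash
python3 - <<'E'
from lat import *
st();lat(33);carry(22,33,dz=2)
E
```

```text
17.05 w 0.102 gf 40.0 F [ 0.1  0.  -0.9] T [-0.07  0.23  0.02] grasp [504.7 324.5  58.6] chamber [74.9 22.4  9.3]
edge +x (want 18) (-45, -15) [25.9 25.9 25.9 19.7 25.9]
edge +x (want 18) (15, 45) [19.8 19.8 19.1 19.1 19.1]
y extent (want -60..52) -60.5 50.9
hover lin [-0.0005  0.0373 -0.1182] ang [-0.001   0.0001  0.0006] tcp [433.5 294.7 340. ]
pre lin [-0.0004  0.      0.0005] ang [-0.001   0.0001  0.0006] tcp [444.1 299.1 216.3]
ins lin [-0.0004 -0.0162 -0.0045] ang [-0.001   0.0001  0.0006] tcp [428.4 292.6 214.6]
sw 0.2 lin [-0.0004  0.003   0.0024] ang [0.096  0.0002 0.0006] tcp [447.3 300.4 215.6]
sw 0.1 lin [-0.0004  0.0225  0.0105] ang [0.196  0.0002 0.0006] tcp [466.8 308.4 215.6]
sw 0.03 lin [-0.0004  0.0355  0.0173] ang [2.66e-01 2.00e-04 6.00e-04] tcp [480.3 314.1 214.4]
sw 0 lin [-0.0004  0.041   0.0205] ang [2.96e-01 2.00e-04 6.00e-04] tcp [486.1 316.5 213.5]
```

>>> {"op": "drive_tool", "data": {
  "deltas": [
    {"linear": [-0.0003, 0, 0.001], "angular": [0, 0, 0], "grip": 0},
    {"linear": [-0.0003, -0.005, -0.0005], "angular": [0, 0, 0], "grip": 0},
    {"linear": [-0.0003, -0.011, -0.0025], "angular": [0, 0, 0], "grip": 0},
    {"linear": [-0.0003, -0.0162, -0.004], "angular": [0, 0, 0], "grip": 0},
    {"linear": [-0.0003, -0.0162, -0.004], "angular": [0, 0, 0], "grip": 0},
    {"linear": [-0.0003, -0.0162, -0.004], "angular": [0, 0, 0], "grip": 0}
  ]
}}

```text
time_s: 17.6
position: [428.3, 292.7, 214.4]
tool_rot: [0.544, 0.815, 0.164, 0.11]
ft_force: [-1.5, 0.2, 0.4]
grip_width: 0.105
gripper_force: 40.0
```

```bash
python3 - <<'E'
from lat import *
st();lat(33);carry(22,33,dz=2)
E
```

```text
17.6 w 0.105 gf 40.0 F [-1.5  0.2  0.4] T [-0.12  0.21 -0.02] grasp [489.3 318.   56.6] chamber [58.2 22.2  9. ]
edge +x (want 18) (-45, -15) [25.8 25.8 25.8 19.6 19.6]
edge +x (want 18) (15, 45) [19.7 19.7 19.6 19.6 19.6]
y extent (want -60..52) -52.1 50.2
hover lin [-0.0002  0.0535 -0.1139] ang [-0.0002 -0.      0.0008] tcp [433.5 294.7 340. ]
pre lin [-0.0002  0.0162  0.0047] ang [-0.0002 -0.      0.0008] tcp [444.1 299.1 216.3]
ins lin [-0.0002 -0.0001 -0.0002] ang [-0.0002 -0.      0.0008] tcp [428.4 292.6 214.6]
sw 0.2 lin [-0.0002  0.0191  0.0067] ang [0.0968 0.     0.0008] tcp [447.3 300.4 215.6]
sw 0.1 lin [-0.0002  0.0386  0.0148] ang [0.1968 0.     0.0008] tcp [466.8 308.4 215.6]
sw 0.03 lin [-0.0002  0.0516  0.0216] ang [2.668e-01 1.000e-04 8.000e-04] tcp [480.3 314.1 214.4]
sw 0 lin [-0.0002  0.0571  0.0248] ang [2.968e-01 1.000e-04 8.000e-04] tcp [486.1 316.5 213.5]
```

>>> {"op": "drive_tool", "data": {
  "deltas": [
    {"linear": [-0.0002, 0.01, 0.0033], "angular": [0.049, 0, 0], "grip": 0},
    {"linear": [-0.0002, 0.0193, 0.0068], "angular": [0.097, 0, 0], "grip": 0},
    {"linear": [-0.0002, 0.029, 0.0108], "angular": [0.147, 0, 0], "grip": 0},
    {"linear": [-0.0002, 0.0386, 0.0148], "angular": [0.197, 0, 0], "grip": 0},
    {"linear": [-0.0002, 0.0453, 0.0182], "angular": [0.232, 0, 0], "grip": 0},
    {"linear": [-0.0002, 0.0516, 0.0216], "angular": [0.267, 0, 0], "grip": 0},
    {"linear": [-0.0002, 0.0545, 0.0232], "angular": [0.282, 0, 0], "grip": 0},
    {"linear": [-0.0002, 0.0571, 0.025], "angular": [0.297, 0, 0], "grip": 0},
    {"linear": [-0.0002, 0.0571, 0.025], "angular": [0.297, 0, 0], "grip": 0},
    {"linear": [-0.0002, 0.0571, 0.025], "angular": [0.297, 0, 0], "grip": 0}
  ]
}}

```text
time_s: 18.48
position: [486.3, 316.4, 215.0]
tool_rot: [0.555, 0.83, 0.041, 0.027]
ft_force: [-10.2, -6.8, 26.3]
grip_width: 0.101
gripper_force: 40.0
```

```bash
python3 - <<'E'
from lat import *
st()
E
```

```text
18.48 w 0.101 gf 40.0 F [-10.2  -6.8  26.3] T [-0.82  1.43 -0.01] grasp [501.8 322.8  44.9] chamber [70.3 21.9 -4. ]
```

>>> {"op": "drive_tool", "data": {
  "deltas": [
    {"linear": [0, 0, 0], "angular": [0, 0, 0], "grip": 40},
    {"linear": [0, 0, 0], "angular": [0, 0, 0], "grip": 40},
    {"linear": [0, 0, 0], "angular": [0, 0, 0], "grip": 40},
    {"linear": [0, 0, 0], "angular": [0, 0, 0], "grip": 40},
    {"linear": [0, 0, 0], "angular": [0, 0, 0], "grip": 40},
    {"linear": [0, 0, -0.04], "angular": [0, 0, 0], "grip": 40},
    {"linear": [0, 0, -0.08], "angular": [0, 0, 0], "grip": 40},
    {"linear": [0, 0, -0.12], "angular": [0, 0, 0], "grip": 40},
    {"linear": [0, 0, -0.16], "angular": [0, 0, 0], "grip": 40},
    {"linear": [0, 0, -0.16], "angular": [0, 0, 0], "grip": 40},
    {"linear": [0, 0, -0.16], "angular": [0, 0, 0], "grip": 40}
  ]
}}

```text
time_s: 19.4
position: [472.3, 310.9, 375.1]
tool_rot: [0.555, 0.83, 0.044, 0.029]
ft_force: [-0.1, -0.0, -1.0]
grip_width: 0.401
gripper_force: 0.0
```

```bash
cat > seat.py <<'E'
from h import *
def seat(f=None):
    """blue in the tray: extents on the carriers' top plane (chamber z=-33+2), per bay"""
    c=shot('wrist',f);h=cv2.cvtColor(c['img'],cv2.COLOR_RGB2HSV)
    v,u=np.nonzero(cv2.inRange(h,(100,120,60),(130,255,255)));Ri=rot(ch[3],.1).inv()
    d=Ri.apply(ray(c,np.c_[u,v],True));e=Ri.apply(c['eye']-ch[:3]);q=e+d*((-31-e[2])/d[:,2])[:,None]
    for y in(64.5,21.5,-21.5,-64.5):
        k=(abs(q[:,1]-y)<20)&(abs(q[:,0]-70)<80)
        if k.sum()>100:
            a=q[k&(q[:,0]<40)];b=q[k&(q[:,0]>105)]
            print('bay',y,'x',np.percentile(q[k,0],[.5,99.5]).round(1),'y low end',np.percentile(a[:,1],[2,98]).round(1),'y high end',np.percentile(b[:,1],[2,98]).round(1) if len(b) else None)
E
python3 - <<'E'
from seat import *
st();seat();need((647.8,12.6,150),rot(-.232))
E
```

```text
19.4 w 0.401 gf 0.0 F [-0.1 -0.  -1. ] T [-0.1  -0.07  0.02] grasp [488.8 317.9 205. ] chamber [ 72.5  22.3 156.7]
bay 64.5 x [ 15.3 121.6] y low end [46.1 81.6] y high end [46.1 81.6]
bay 21.5 x [ 15.3 122.3] y low end [ 3.9 40.4] y high end [ 4.7 39.3]
lin [-0.3426  0.043   0.0566] ang [ 0.0983 -0.0321  0.6244] tcp [647.8  12.6 321. ]
```

>>> {"op": "drive_tool", "data": {
  "deltas": [
    {"linear": [-0.343, 0.043, 0.057], "angular": [0.098, -0.032, 0.624], "grip": 40},
    {"linear": [-0.343, 0.043, 0.057], "angular": [0.098, -0.032, 0.624], "grip": 40},
    {"linear": [-0.343, 0.043, 0.057], "angular": [0.098, -0.032, 0.624], "grip": 40},
    {"linear": [-0.343, 0.043, 0.057], "angular": [0.098, -0.032, 0.624], "grip": 40},
    {"linear": [-0.343, 0.043, 0.057], "angular": [0.098, -0.032, 0.624], "grip": 40},
    {"linear": [-0.343, 0.043, 0.057], "angular": [0.098, -0.032, 0.624], "grip": 40},
    {"linear": [-0.343, 0.043, 0.057], "angular": [0.098, -0.032, 0.624], "grip": 40},
    {"linear": [-0.343, 0.043, 0.057], "angular": [0.098, -0.032, 0.624], "grip": 40},
    {"linear": [-0.343, 0.043, 0.057], "angular": [0.098, -0.032, 0.624], "grip": 40},
    {"linear": [-0.343, 0.043, 0.057], "angular": [0.098, -0.032, 0.624], "grip": 40},
    {"linear": [-0.343, 0.043, 0.057], "angular": [0.098, -0.032, 0.624], "grip": 40},
    {"linear": [-0.343, 0.043, 0.057], "angular": [0.098, -0.032, 0.624], "grip": 40}
  ]
}}

```text
time_s: 20.45
position: [647.1, 13.1, 318.9]
tool_rot: [0.784, 0.621, -0.001, -0.001]
ft_force: [-1.5, 0.7, -0.3]
grip_width: 0.4
gripper_force: 0.0
```

```bash
python3 - <<'E'
from h import *
exec(open('car.py').read())
st();need((647.8,12.6,31),rot(-.232))
E
```

```text
px [339. 252.] len 55.7 org [633.8 -46.3] lo-org [606.6 -39.3] yaw 2.888 hw -21.5 21.4
px [301. 195.] len 112.6 org [648.  13.] lo-org [647.7  13.1] yaw -0.223 hw -17.6 19.8
20.5 w 0.4 gf 0.0 F [-0.1  0.7 -0. ] T [-0.06 -0.05  0.06] grasp [646.7  13.4 148.4] chamber [  96.1 -319.4   97.5]
lin [-0.0006  0.0011  0.1174] ang [-0.0025  0.001   0.0014] tcp [647.8  12.6 202. ]
```

>>> {"op": "drive_tool", "data": {
  "deltas": [
    {"linear": [-0.0005, 0.001, 0.117], "angular": [-0.003, 0, 0.001], "grip": 40},
    {"linear": [-0.0005, 0.001, 0.117], "angular": [-0.003, 0, 0.001], "grip": 40},
    {"linear": [-0.0005, 0.001, 0.117], "angular": [-0.003, 0, 0.001], "grip": 40},
    {"linear": [-0.0005, 0.001, 0.117], "angular": [-0.003, 0, 0.001], "grip": 40},
    {"linear": [-0.0005, 0.001, 0.117], "angular": [-0.003, 0, 0.001], "grip": 40},
    {"linear": [-0.0005, 0.001, 0.117], "angular": [-0.003, 0, 0.001], "grip": 0},
    {"linear": [-0.0005, 0.001, 0.117], "angular": [-0.003, 0, 0.001], "grip": 0},
    {"linear": [-0.0005, 0.001, 0.117], "angular": [-0.003, 0, 0.001], "grip": 0},
    {"linear": [-0.0005, 0.001, 0.117], "angular": [-0.003, 0, 0.001], "grip": 0},
    {"linear": [-0.0005, 0.001, 0.117], "angular": [-0.003, 0, 0.001], "grip": 0},
    {"linear": [-0.0005, 0.001, 0.117], "angular": [-0.003, 0, 0.001], "grip": 0},
    {"linear": [-0.0005, 0.001, 0.117], "angular": [-0.003, 0, 0.001], "grip": 0}
  ],
  "squeeze": 40
}}

```text
time_s: 21.5
position: [648.7, 11.6, 203.7]
tool_rot: [0.784, 0.62, 0.001, 0.001]
ft_force: [-1.9, 3.1, 5.4]
grip_width: 0.101
gripper_force: 40.0
```

```bash
python3 - <<'E'
from h import *
st();carry(-21,33,dz=2)
E
```

```text
21.5 w 0.101 gf 40.0 F [-1.9  3.1  5.4] T [ 0.43  0.32 -0.04] grasp [649.1  11.4  32.7] chamber [  86.1 -322.2  -17.8]
hover lin [ 0.1908 -0.2492 -0.137 ] ang [-0.3817  0.1253 -0.6167] tcp [450. 255. 340.]
pre lin [ 0.1976 -0.2403 -0.0132] ang [-0.3817  0.1253 -0.6167] tcp [460.5 259.3 216.3]
ins lin [ 0.1877 -0.254  -0.0116] ang [-0.3817  0.1253 -0.6167] tcp [444.9 252.9 214.6]
sw 0.2 lin [ 0.1996 -0.2374 -0.0126] ang [-0.2879  0.095  -0.6203] tcp [463.8 260.7 215.6]
sw 0.1 lin [ 0.212  -0.2204 -0.0125] ang [-0.1912  0.0637 -0.623 ] tcp [483.2 268.7 215.6]
sw 0.03 lin [ 0.2205 -0.2085 -0.0113] ang [-0.1235  0.0419 -0.6243] tcp [496.8 274.3 214.4]
sw 0 lin [ 0.2242 -0.2034 -0.0104] ang [-0.0945  0.0325 -0.6247] tcp [502.6 276.7 213.5]
```

>>> {"op": "drive_tool", "data": {
  "deltas": [
    {"linear": [0, 0, -0.04], "angular": [0, 0, 0], "grip": 0},
    {"linear": [0, 0, -0.08], "angular": [0, 0, 0], "grip": 0},
    {"linear": [0, 0, -0.12], "angular": [0, 0, 0], "grip": 0},
    {"linear": [0.015, -0.02, -0.145], "angular": [-0.04, 0.012, -0.06], "grip": 0},
    {"linear": [0.038, -0.05, -0.145], "angular": [-0.09, 0.03, -0.15], "grip": 0},
    {"linear": [0.06, -0.08, -0.145], "angular": [-0.14, 0.045, -0.23], "grip": 0},
    {"linear": [0.085, -0.11, -0.145], "angular": [-0.19, 0.06, -0.31], "grip": 0},
    {"linear": [0.11, -0.145, -0.145], "angular": [-0.24, 0.08, -0.39], "grip": 0},
    {"linear": [0.138, -0.18, -0.14], "angular": [-0.29, 0.095, -0.47], "grip": 0},
    {"linear": [0.165, -0.215, -0.137], "angular": [-0.34, 0.11, -0.55], "grip": 0},
    {"linear": [0.191, -0.249, -0.137], "angular": [-0.382, 0.125, -0.617], "grip": 0},
    {"linear": [0.191, -0.249, -0.137], "angular": [-0.382, 0.125, -0.617], "grip": 0}
  ]
}}

```text
time_s: 22.5
position: [446.4, 257.3, 338.8]
tool_rot: [0.542, 0.817, 0.164, 0.109]
ft_force: [0.2, -0.6, -0.9]
grip_width: 0.103
gripper_force: 40.0
```

>>> {"op": "drive_tool", "data": {
  "deltas": [
    {"linear": [0, 0, 0], "angular": [0, 0, 0], "grip": 0},
    {"linear": [0, 0, 0], "angular": [0, 0, 0], "grip": 0},
    {"linear": [0, 0, 0], "angular": [0, 0, 0], "grip": 0},
    {"linear": [0, 0, 0], "angular": [0, 0, 0], "grip": 0}
  ]
}}

```text
time_s: 22.83
position: [451.0, 254.1, 339.5]
tool_rot: [0.545, 0.815, 0.164, 0.11]
ft_force: [0.0, -1.5, -1.2]
grip_width: 0.104
gripper_force: 40.0
```

```bash
python3 - <<'E'
from lat import *
st();lat(33);carry(-21,33,dz=2)
E
```

```text
22.83 w 0.104 gf 40.0 F [ 0.  -1.5 -1.2] T [-0.16  0.11  0.02] grasp [512.1 279.2 181.7] chamber [ 76.9 -22.4 132.9]
edge +x (want 18) (-45, -15) [20.9 20.9 21.  20.4 20.4]
edge +x (want 18) (15, 45) [19.8 19.8 19.7 19.7 20.3]
y extent (want -60..52) -59.6 51.4
hover lin [ 0.0012 -0.0003 -0.0008] ang [-0.0003  0.0012 -0.001 ] tcp [450. 255. 340.]
pre lin [ 0.0014 -0.0376  0.1178] ang [-0.0003  0.0012 -0.001 ] tcp [460.5 259.3 216.3]
ins lin [ 0.0013 -0.0539  0.1128] ang [-0.0003  0.0012 -0.001 ] tcp [444.9 252.9 214.6]
sw 0.2 lin [ 0.0014 -0.0346  0.1197] ang [ 0.0967  0.0012 -0.001 ] tcp [463.8 260.7 215.6]
sw 0.1 lin [ 0.0014 -0.0152  0.1278] ang [ 0.1967  0.0011 -0.0011] tcp [483.2 268.7 215.6]
sw 0.03 lin [ 0.0014 -0.0021  0.1347] ang [ 0.2667  0.0011 -0.0011] tcp [496.8 274.3 214.4]
sw 0 lin [0.0014 0.0033 0.1379] ang [ 0.2967  0.0011 -0.0012] tcp [502.6 276.7 213.5]
```

>>> {"op": "drive_tool", "data": {
  "deltas": [
    {"linear": [0.001, -0.012, 0.038], "angular": [0, 0.001, -0.001], "grip": 0},
    {"linear": [0.001, -0.024, 0.076], "angular": [0, 0.001, -0.001], "grip": 0},
    {"linear": [0.001, -0.034, 0.105], "angular": [0, 0.001, -0.001], "grip": 0},
    {"linear": [0.001, -0.0376, 0.118], "angular": [0, 0.001, -0.001], "grip": 0},
    {"linear": [0.001, -0.0376, 0.118], "angular": [0, 0.001, -0.001], "grip": 0},
    {"linear": [0.001, -0.0376, 0.118], "angular": [0, 0.001, -0.001], "grip": 0},
    {"linear": [0.001, -0.0376, 0.118], "angular": [0, 0.001, -0.001], "grip": 0}
  ]
}}

```text
time_s: 23.47
position: [460.4, 259.3, 215.9]
tool_rot: [0.545, 0.815, 0.164, 0.109]
ft_force: [0.4, 0.0, -0.1]
grip_width: 0.101
gripper_force: 40.0
```

```bash
python3 - <<'E'
from lat import *
st();carry(-21.4,33,dz=2)
E
```

```text
23.47 w 0.101 gf 40.0 F [ 0.4  0.  -0.1] T [-0.13  0.09 -0.02] grasp [521.4 284.5  58.2] chamber [ 75.1 -21.    8.9]
hover lin [-0.0005  0.0375 -0.1189] ang [-0.0006  0.0001  0.0006] tcp [450.1 254.6 340. ]
pre lin [-0.0004  0.0002 -0.0003] ang [-0.0006  0.0001  0.0006] tcp [460.7 259.  216.3]
ins lin [-0.0004 -0.0161 -0.0052] ang [-0.0006  0.0001  0.0006] tcp [445.  252.5 214.6]
sw 0.2 lin [-0.0004  0.0032  0.0017] ang [0.0964 0.0001 0.0006] tcp [463.9 260.3 215.6]
sw 0.1 lin [-0.0004  0.0226  0.0098] ang [0.1964 0.0002 0.0006] tcp [483.4 268.3 215.6]
sw 0.03 lin [-0.0004  0.0357  0.0166] ang [2.664e-01 2.000e-04 6.000e-04] tcp [496.9 274.  214.4]
sw 0 lin [-0.0004  0.0411  0.0198] ang [2.964e-01 2.000e-04 6.000e-04] tcp [502.7 276.4 213.5]
```

>>> {"op": "drive_tool", "data": {
  "deltas": [
    {"linear": [-0.0004, -0.005, -0.001], "angular": [0, 0, 0], "grip": 0},
    {"linear": [-0.0004, -0.011, -0.003], "angular": [0, 0, 0], "grip": 0},
    {"linear": [-0.0004, -0.0161, -0.0048], "angular": [0, 0, 0], "grip": 0},
    {"linear": [-0.0004, -0.0161, -0.0048], "angular": [0, 0, 0], "grip": 0},
    {"linear": [-0.0004, -0.0161, -0.0048], "angular": [0, 0, 0], "grip": 0}
  ]
}}

```text
time_s: 23.88
position: [444.2, 253.0, 214.6]
tool_rot: [0.544, 0.816, 0.164, 0.109]
ft_force: [0.3, 0.2, -0.8]
grip_width: 0.106
gripper_force: 40.0
```

```bash
python3 - <<'E'
from lat import *
st();lat(33);carry(-21.4,33,dz=2)
E
```

```text
23.88 w 0.106 gf 40.0 F [ 0.3  0.2 -0.8] T [-0.14  0.12  0.06] grasp [505.3 278.4  56.9] chamber [ 57.8 -20.5   9.4]
edge +x (want 18) (-45, -15) [25.8 20.2 20.9 20.9 20.9]
edge +x (want 18) (15, 45) [20.9 20.9 20.9 20.9 20.9]
y extent (want -60..52) -51.7 50.0
hover lin [-0.0008  0.0539 -0.1135] ang [-0.0001 -0.0006  0.0019] tcp [450.1 254.6 340. ]
pre lin [-0.0008  0.0166  0.0051] ang [-0.0001 -0.0006  0.0019] tcp [460.7 259.  216.3]
ins lin [-0.0008  0.0003  0.0001] ang [-0.0001 -0.0006  0.0019] tcp [445.  252.5 214.6]
sw 0.2 lin [-0.0008  0.0196  0.0071] ang [ 0.0969 -0.0005  0.0019] tcp [463.9 260.3 215.6]
sw 0.1 lin [-0.0009  0.039   0.0152] ang [ 0.1969 -0.0004  0.0019] tcp [483.4 268.3 215.6]
sw 0.03 lin [-0.0009  0.0521  0.022 ] ang [ 0.2669 -0.0003  0.0019] tcp [496.9 274.  214.4]
sw 0 lin [-0.0009  0.0575  0.0252] ang [ 0.2969 -0.0003  0.0019] tcp [502.7 276.4 213.5]
```

>>> {"op": "drive_tool", "data": {
  "deltas": [
    {"linear": [-0.0005, 0.01, 0.0035], "angular": [0.049, 0, 0.001], "grip": 0},
    {"linear": [-0.0008, 0.0196, 0.0071], "angular": [0.097, 0, 0.002], "grip": 0},
    {"linear": [-0.0008, 0.0293, 0.0111], "angular": [0.147, 0, 0.002], "grip": 0},
    {"linear": [-0.0008, 0.039, 0.0152], "angular": [0.197, 0, 0.002], "grip": 0},
    {"linear": [-0.0008, 0.0456, 0.0186], "angular": [0.232, 0, 0.002], "grip": 0},
    {"linear": [-0.0008, 0.0521, 0.022], "angular": [0.267, 0, 0.002], "grip": 0},
    {"linear": [-0.0008, 0.0548, 0.0236], "angular": [0.282, 0, 0.002], "grip": 0},
    {"linear": [-0.0008, 0.0575, 0.0254], "angular": [0.297, 0, 0.002], "grip": 0},
    {"linear": [-0.0008, 0.0575, 0.0254], "angular": [0.297, 0, 0.002], "grip": 0},
    {"linear": [-0.0008, 0.0575, 0.0254], "angular": [0.297, 0, 0.002], "grip": 0}
  ]
}}

```text
time_s: 24.77
position: [502.9, 276.7, 214.3]
tool_rot: [0.555, 0.83, 0.042, 0.028]
ft_force: [-6.1, -2.0, 15.2]
grip_width: 0.103
gripper_force: 40.0
```

>>> {"op": "drive_tool", "data": {
  "deltas": [
    {"linear": [0, 0, 0], "angular": [0, 0, 0], "grip": 40},
    {"linear": [0, 0, 0], "angular": [0, 0, 0], "grip": 40},
    {"linear": [0, 0, 0], "angular": [0, 0, 0], "grip": 40},
    {"linear": [0, 0, 0], "angular": [0, 0, 0], "grip": 40},
    {"linear": [0, 0, 0], "angular": [0, 0, 0], "grip": 40},
    {"linear": [0, 0, -0.04], "angular": [0, 0, 0], "grip": 40},
    {"linear": [0, 0, -0.08], "angular": [0, 0, 0], "grip": 40},
    {"linear": [0, 0, -0.12], "angular": [0, 0, 0], "grip": 40},
    {"linear": [0, 0, -0.16], "angular": [0, 0, 0], "grip": 40},
    {"linear": [0, 0, -0.16], "angular": [0, 0, 0], "grip": 40},
    {"linear": [0, 0, -0.16], "angular": [0, 0, 0], "grip": 40}
  ]
}}

```text
time_s: 25.68
position: [488.7, 270.7, 374.8]
tool_rot: [0.555, 0.83, 0.044, 0.029]
ft_force: [0.0, 0.7, -0.4]
grip_width: 0.4
gripper_force: 0.0
```

```bash
python3 - <<'E'
from seat import *
st();seat();need((663,-40,190),rot(-.1))
E
```

```text
25.68 w 0.4 gf 0.0 F [ 0.   0.7 -0.4] T [-0.09 -0.1  -0.03] grasp [505.2 277.7 204.7] chamber [ 72.2 -21.1 156.5]
bay 64.5 x [ 15.8 121.4] y low end [46.9 81.4] y high end [46.9 81.1]
bay 21.5 x [ 15.  122.2] y low end [ 3.8 39.2] y high end [ 4.8 39.2]
bay -21.5 x [ 15.3 122.7] y low end [-37.5  -1.9] y high end [-37.6  -2. ]
lin [-0.3536  0.0415  0.0159] ang [ 0.0992 -0.0255  0.4919] tcp [663. -40. 361.]
```

>>> {"op": "drive_tool", "data": {
  "deltas": [
    {"linear": [-0.354, 0.042, 0.016], "angular": [0.099, -0.026, 0.492], "grip": 40},
    {"linear": [-0.354, 0.042, 0.016], "angular": [0.099, -0.026, 0.492], "grip": 40},
    {"linear": [-0.354, 0.042, 0.016], "angular": [0.099, -0.026, 0.492], "grip": 40},
    {"linear": [-0.354, 0.042, 0.016], "angular": [0.099, -0.026, 0.492], "grip": 40},
    {"linear": [-0.354, 0.042, 0.016], "angular": [0.099, -0.026, 0.492], "grip": 40},
    {"linear": [-0.354, 0.042, 0.016], "angular": [0.099, -0.026, 0.492], "grip": 40},
    {"linear": [-0.354, 0.042, 0.016], "angular": [0.099, -0.026, 0.492], "grip": 40},
    {"linear": [-0.354, 0.042, 0.016], "angular": [0.099, -0.026, 0.492], "grip": 40},
    {"linear": [-0.354, 0.042, 0.016], "angular": [0.099, -0.026, 0.492], "grip": 40},
    {"linear": [-0.354, 0.042, 0.016], "angular": [0.099, -0.026, 0.492], "grip": 40},
    {"linear": [-0.354, 0.042, 0.016], "angular": [0.099, -0.026, 0.492], "grip": 40},
    {"linear": [-0.354, 0.042, 0.016], "angular": [0.099, -0.026, 0.492], "grip": 40}
  ]
}}

```text
time_s: 26.73
position: [663.0, -39.7, 358.4]
tool_rot: [0.742, 0.671, -0.002, -0.001]
ft_force: [-0.1, -0.0, -0.0]
grip_width: 0.401
gripper_force: 0.0
```

```bash
python3 - <<'E'
from h import *
exec(open('car.py').read())
st();need((666,-52,31),rot(-.1))
E
```

```text
px [311. 197.] len 113.0 org [671.4 -52.9] lo-org [670.9 -52.9] yaw -0.1 hw -17.8 18.9
26.78 w 0.4 gf 0.0 F [-0.3  0.4  0.2] T [-0.1  -0.09 -0.03] grasp [662.3 -39.3 188. ] chamber [  94.4 -374.1  137.4]
lin [-0.0123  0.0049  0.157 ] ang [-0.0036  0.0012  0.0004] tcp [666. -52. 202.]
```

>>> {"op": "drive_tool", "data": {
  "deltas": [
    {"linear": [-0.0127, 0.0104, 0.12], "angular": [-0.003, 0, 0], "grip": 40},
    {"linear": [-0.0127, 0.0104, 0.12], "angular": [-0.003, 0, 0], "grip": 40},
    {"linear": [-0.0127, 0.0104, 0.12], "angular": [-0.003, 0, 0], "grip": 40},
    {"linear": [-0.0127, 0.0104, 0.157], "angular": [-0.003, 0, 0], "grip": 40},
    {"linear": [-0.0127, 0.0104, 0.157], "angular": [-0.003, 0, 0], "grip": 40},
    {"linear": [-0.0127, 0.0104, 0.157], "angular": [-0.003, 0, 0], "grip": 0},
    {"linear": [-0.0127, 0.0104, 0.157], "angular": [-0.003, 0, 0], "grip": 0},
    {"linear": [-0.0127, 0.0104, 0.157], "angular": [-0.003, 0, 0], "grip": 0},
    {"linear": [-0.0127, 0.0104, 0.157], "angular": [-0.003, 0, 0], "grip": 0},
    {"linear": [-0.0127, 0.0104, 0.157], "angular": [-0.003, 0, 0], "grip": 0},
    {"linear": [-0.0127, 0.0104, 0.157], "angular": [-0.003, 0, 0], "grip": 0},
    {"linear": [-0.0127, 0.0104, 0.157], "angular": [-0.003, 0, 0], "grip": 0}
  ],
  "squeeze": 40
}}

```text
time_s: 27.78
position: [672.6, -53.8, 203.9]
tool_rot: [0.742, 0.671, 0.0, 0.001]
ft_force: [-1.7, 3.2, 3.6]
grip_width: 0.103
gripper_force: 40.0
```

```bash
python3 - <<'E'
from h import *
st();carry(-64,33,dz=2)
E
```

```text
27.78 w 0.103 gf 40.0 F [-1.7  3.2  3.6] T [ 0.36  0.18 -0.04] grasp [672.9 -54.   32.9] chamber [  83.1 -391.7  -17.3]
hover lin [ 0.2469 -0.2317 -0.1369] ang [-0.387   0.0993 -0.4858] tcp [466.4 215.2 340. ]
pre lin [ 0.2524 -0.222  -0.0131] ang [-0.387   0.0993 -0.4858] tcp [477.  219.6 216.3]
ins lin [ 0.2444 -0.2369 -0.0114] ang [-0.387   0.0993 -0.4858] tcp [461.3 213.1 214.6]
sw 0.2 lin [ 0.254  -0.2189 -0.0124] ang [-0.292   0.0754 -0.4887] tcp [480.2 220.9 215.6]
sw 0.1 lin [ 0.264  -0.2003 -0.0124] ang [-0.194   0.0508 -0.4908] tcp [499.7 229.  215.6]
sw 0.03 lin [ 0.2709 -0.1874 -0.0111] ang [-0.1254  0.0335 -0.4918] tcp [513.2 234.6 214.4]
sw 0 lin [ 0.2739 -0.1819 -0.0103] ang [-0.0961  0.0262 -0.4922] tcp [519.  237.  213.5]
```

>>> {"op": "drive_tool", "data": {
  "deltas": [
    {"linear": [0, 0, -0.04], "angular": [0, 0, 0], "grip": 0},
    {"linear": [0, 0, -0.08], "angular": [0, 0, 0], "grip": 0},
    {"linear": [0, 0, -0.12], "angular": [0, 0, 0], "grip": 0},
    {"linear": [0.02, -0.018, -0.145], "angular": [-0.04, 0.01, -0.05], "grip": 0},
    {"linear": [0.05, -0.046, -0.145], "angular": [-0.09, 0.024, -0.12], "grip": 0},
    {"linear": [0.08, -0.075, -0.145], "angular": [-0.14, 0.036, -0.18], "grip": 0},
    {"linear": [0.11, -0.103, -0.145], "angular": [-0.19, 0.05, -0.24], "grip": 0},
    {"linear": [0.145, -0.135, -0.145], "angular": [-0.24, 0.062, -0.3], "grip": 0},
    {"linear": [0.18, -0.168, -0.14], "angular": [-0.29, 0.075, -0.37], "grip": 0},
    {"linear": [0.215, -0.2, -0.137], "angular": [-0.34, 0.088, -0.43], "grip": 0},
    {"linear": [0.247, -0.232, -0.137], "angular": [-0.387, 0.099, -0.486], "grip": 0},
    {"linear": [0.247, -0.232, -0.137], "angular": [-0.387, 0.099, -0.486], "grip": 0}
  ]
}}

```text
time_s: 28.78
position: [463.0, 216.8, 339.2]
tool_rot: [0.543, 0.816, 0.164, 0.11]
ft_force: [0.5, -0.8, -1.4]
grip_width: 0.104
gripper_force: 40.0
```

>>> {"op": "drive_tool", "data": {
  "deltas": [
    {"linear": [0, 0, 0], "angular": [0, 0, 0], "grip": 0},
    {"linear": [0, 0, 0], "angular": [0, 0, 0], "grip": 0},
    {"linear": [0, 0, 0], "angular": [0, 0, 0], "grip": 0},
    {"linear": [0, 0, 0], "angular": [0, 0, 0], "grip": 0}
  ]
}}

```text
time_s: 29.12
position: [466.9, 214.6, 339.8]
tool_rot: [0.545, 0.815, 0.164, 0.11]
ft_force: [0.5, -0.7, -1.3]
grip_width: 0.104
gripper_force: 40.0
```

```bash
python3 - <<'E'
from lat import *
st();lat(33);carry(-64,33,dz=2)
E
```

```text
29.12 w 0.104 gf 40.0 F [ 0.5 -0.7 -1.3] T [-0.09  0.15 -0.02] grasp [528.1 239.7 182.1] chamber [ 76.5 -65.  133.3]
edge +x (want 18) (-45, -15) [21.  20.4 20.4 20.4 20.5]
edge +x (want 18) (15, 45) [19.9 19.9 19.8 19.8 20.4]
y extent (want -60..52) -60.1 52.0
hover lin [ 0.001  -0.0001 -0.0004] ang [-0.0002  0.0011 -0.0009] tcp [466.4 215.2 340. ]
pre lin [ 0.0011 -0.0374  0.1182] ang [-0.0002  0.0011 -0.0009] tcp [477.  219.6 216.3]
ins lin [ 0.001  -0.0536  0.1132] ang [-0.0002  0.0011 -0.0009] tcp [461.3 213.1 214.6]
sw 0.2 lin [ 0.0011 -0.0344  0.1201] ang [ 0.0968  0.001  -0.001 ] tcp [480.2 220.9 215.6]
sw 0.1 lin [ 0.0011 -0.015   0.1283] ang [ 0.1968  0.001  -0.001 ] tcp [499.7 229.  215.6]
sw 0.03 lin [ 0.0011 -0.0019  0.1351] ang [ 0.2668  0.0009 -0.0011] tcp [513.2 234.6 214.4]
sw 0 lin [0.0011 0.0035 0.1383] ang [ 0.2968  0.0009 -0.0011] tcp [519.  237.  213.5]
```

>>> {"op": "drive_tool", "data": {
  "deltas": [
    {"linear": [0.0003, -0.012, 0.038], "angular": [0, 0.001, -0.001], "grip": 0},
    {"linear": [0.0003, -0.024, 0.076], "angular": [0, 0.001, -0.001], "grip": 0},
    {"linear": [0.0003, -0.034, 0.105], "angular": [0, 0.001, -0.001], "grip": 0},
    {"linear": [0.0003, -0.0374, 0.118], "angular": [0, 0.001, -0.001], "grip": 0},
    {"linear": [0.0003, -0.0374, 0.118], "angular": [0, 0.001, -0.001], "grip": 0},
    {"linear": [0.0003, -0.0374, 0.118], "angular": [0, 0.001, -0.001], "grip": 0},
    {"linear": [0.0003, -0.0374, 0.118], "angular": [0, 0.001, -0.001], "grip": 0}
  ]
}}

```text
time_s: 29.75
position: [476.9, 218.9, 216.0]
tool_rot: [0.545, 0.815, 0.164, 0.109]
ft_force: [0.4, -0.4, 0.3]
grip_width: 0.107
gripper_force: 40.0
```

```bash
python3 - <<'E'
from lat import *
st();carry(-64.6,33,dz=2)
E
```

```text
29.75 w 0.107 gf 40.0 F [ 0.4 -0.4  0.3] T [-0.09  0.12  0.02] grasp [537.9 244.1  58.3] chamber [ 74.9 -64.6   9. ]
hover lin [ 0.      0.0376 -0.1187] ang [-0.0009  0.0001  0.    ] tcp [466.6 214.7 340. ]
pre lin [ 0.      0.0003 -0.0001] ang [-0.0009  0.0001  0.    ] tcp [477.2 219.  216.3]
ins lin [ 0.     -0.0159 -0.0051] ang [-0.0009  0.0001  0.    ] tcp [461.6 212.6 214.6]
sw 0.2 lin [0.     0.0033 0.0019] ang [0.0961 0.0001 0.    ] tcp [480.4 220.4 215.6]
sw 0.1 lin [0.     0.0227 0.01  ] ang [1.961e-01 1.000e-04 0.000e+00] tcp [499.9 228.4 215.6]
sw 0.03 lin [0.     0.0358 0.0168] ang [2.661e-01 1.000e-04 0.000e+00] tcp [513.5 234.  214.4]
sw 0 lin [0.     0.0413 0.02  ] ang [2.961e-01 1.000e-04 0.000e+00] tcp [519.2 236.4 213.5]
```

>>> {"op": "drive_tool", "data": {
  "deltas": [
    {"linear": [0, -0.005, -0.001], "angular": [0, 0, 0], "grip": 0},
    {"linear": [0, -0.011, -0.003], "angular": [0, 0, 0], "grip": 0},
    {"linear": [0, -0.0159, -0.0048], "angular": [0, 0, 0], "grip": 0},
    {"linear": [0, -0.0159, -0.0048], "angular": [0, 0, 0], "grip": 0},
    {"linear": [0, -0.0159, -0.0048], "angular": [0, 0, 0], "grip": 0}
  ]
}}

```text
time_s: 30.17
position: [460.7, 213.1, 214.9]
tool_rot: [0.544, 0.816, 0.164, 0.109]
ft_force: [-0.3, 0.3, -1.4]
grip_width: 0.103
gripper_force: 40.0
```

```bash
python3 - <<'E'
from lat import *
st();lat(33);carry(-64.6,33,dz=2)
E
```

```text
30.17 w 0.103 gf 40.0 F [-0.3  0.3 -1.4] T [-0.1   0.11 -0.01] grasp [521.7 238.5  57.2] chamber [ 57.8 -63.6   9.7]
edge +x (want 18) (-45, -15) [20.1 20.2 20.2 20.2 20.2]
edge +x (want 18) (15, 45) [20.9 20.9 20.9 20.8 20.8]
y extent (want -60..52) -51.7 50.6
hover lin [-0.0009  0.0538 -0.1132] ang [-0.0002 -0.0006  0.0016] tcp [466.6 214.7 340. ]
pre lin [-0.0009  0.0164  0.0054] ang [-0.0002 -0.0006  0.0016] tcp [477.2 219.  216.3]
ins lin [-0.0009  0.0002  0.0004] ang [-0.0002 -0.0006  0.0016] tcp [461.6 212.6 214.6]
sw 0.2 lin [-0.0009  0.0194  0.0074] ang [ 0.0968 -0.0006  0.0016] tcp [480.4 220.4 215.6]
sw 0.1 lin [-0.001   0.0389  0.0155] ang [ 0.1968 -0.0005  0.0016] tcp [499.9 228.4 215.6]
sw 0.03 lin [-0.001   0.0519  0.0223] ang [ 0.2668 -0.0004  0.0016] tcp [513.5 234.  214.4]
sw 0 lin [-0.001   0.0574  0.0255] ang [ 0.2968 -0.0004  0.0016] tcp [519.2 236.4 213.5]
```

>>> {"op": "drive_tool", "data": {
  "deltas": [
    {"linear": [-0.0005, 0.01, 0.0037], "angular": [0.049, 0, 0.001], "grip": 0},
    {"linear": [-0.0009, 0.0194, 0.0074], "angular": [0.097, 0, 0.0016], "grip": 0},
    {"linear": [-0.0009, 0.0292, 0.0114], "angular": [0.147, 0, 0.0016], "grip": 0},
    {"linear": [-0.0009, 0.0389, 0.0155], "angular": [0.197, 0, 0.0016], "grip": 0},
    {"linear": [-0.0009, 0.0454, 0.0189], "angular": [0.232, 0, 0.0016], "grip": 0},
    {"linear": [-0.0009, 0.0519, 0.0223], "angular": [0.267, 0, 0.0016], "grip": 0},
    {"linear": [-0.0009, 0.0547, 0.0239], "angular": [0.282, 0, 0.0016], "grip": 0},
    {"linear": [-0.0009, 0.0574, 0.0258], "angular": [0.297, 0, 0.0016], "grip": 0},
    {"linear": [-0.0009, 0.0574, 0.0258], "angular": [0.297, 0, 0.0016], "grip": 0},
    {"linear": [-0.0009, 0.0574, 0.0258], "angular": [0.297, 0, 0.0016], "grip": 0}
  ]
}}

```text
time_s: 31.05
position: [519.2, 236.6, 214.5]
tool_rot: [0.555, 0.83, 0.041, 0.027]
ft_force: [-9.9, -3.8, 22.1]
grip_width: 0.106
gripper_force: 40.0
```

>>> {"op": "drive_tool", "data": {
  "deltas": [
    {"linear": [0, 0, 0], "angular": [0, 0, 0], "grip": 40},
    {"linear": [0, 0, 0], "angular": [0, 0, 0], "grip": 40},
    {"linear": [0, 0, 0], "angular": [0, 0, 0], "grip": 40},
    {"linear": [0, 0, 0], "angular": [0, 0, 0], "grip": 40},
    {"linear": [0, 0, 0], "angular": [0, 0, 0], "grip": 40},
    {"linear": [0, 0, -0.04], "angular": [0, 0, 0], "grip": 40},
    {"linear": [0, 0, -0.08], "angular": [0, 0, 0], "grip": 40},
    {"linear": [0, 0, -0.12], "angular": [0, 0, 0], "grip": 40},
    {"linear": [0, 0, -0.16], "angular": [0, 0, 0], "grip": 40},
    {"linear": [0, 0, -0.2], "angular": [0, 0, 0], "grip": 40},
    {"linear": [0, 0, -0.2], "angular": [0, 0, 0], "grip": 40},
    {"linear": [0, 0, -0.2], "angular": [0, 0, 0], "grip": 40}
  ]
}}

```text
time_s: 32.05
position: [501.6, 229.2, 414.5]
tool_rot: [0.555, 0.83, 0.044, 0.029]
ft_force: [-0.1, -0.1, -0.7]
grip_width: 0.398
gripper_force: 0.0
```

```bash
python3 - <<'E'
from seat import *
st();seat();c=shot('wrist','w6.png')
h=c['img'].astype(int)
need((480,0,230),rot(1.62))
E
```

```text
32.05 w 0.398 gf 0.0 F [-0.1 -0.1 -0.7] T [-0.06 -0.11  0.01] grasp [518.1 236.1 244.5] chamber [ 72.2 -64.5 196.4]
bay 64.5 x [ 15.6 122. ] y low end [46.9 81.8] y high end [47.  81.9]
bay 21.5 x [ 15.3 122.3] y low end [ 4.8 39.5] y high end [ 5.  39.5]
bay -21.5 x [ 15.8 122.9] y low end [-38.1  -2.3] y high end [-36.9  -2.3]
bay -64.5 x [ 15.7 122.5] y low end [-81.2 -45.6] y high end [-81.3 -45.6]
lin [-0.2034 -0.1072 -0.0005] ang [ 0.086   0.0602 -1.2265] tcp [480.   0. 401.]
```

View pics/w6.png

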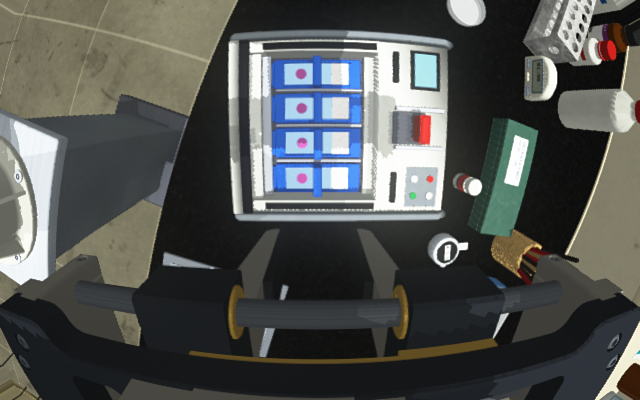

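All four carriers sit flat in their bays, pink dots at x≈300 and rows 74–178, with the latch fully back at (424,128). Next, the cover.

>>> {"op": "drive_tool", "data": {
  "deltas": [
    {"linear": [-0.203, -0.107, 0], "angular": [0.086, 0.06, -1.226], "grip": 40},
    {"linear": [-0.203, -0.107, 0], "angular": [0.086, 0.06, -1.226], "grip": 40},
    {"linear": [-0.203, -0.107, 0], "angular": [0.086, 0.06, -1.226], "grip": 40},
    {"linear": [-0.203, -0.107, 0], "angular": [0.086, 0.06, -1.226], "grip": 40},
    {"linear": [-0.203, -0.107, 0], "angular": [0.086, 0.06, -1.226], "grip": 40},
    {"linear": [-0.203, -0.107, 0], "angular": [0.086, 0.06, -1.226], "grip": 40},
    {"linear": [-0.203, -0.107, 0], "angular": [0.086, 0.06, -1.226], "grip": 40},
    {"linear": [-0.203, -0.107, 0], "angular": [0.086, 0.06, -1.226], "grip": 40},
    {"linear": [-0.203, -0.107, 0], "angular": [0.086, 0.06, -1.226], "grip": 40},
    {"linear": [-0.203, -0.107, 0], "angular": [0.086, 0.06, -1.226], "grip": 40},
    {"linear": [-0.203, -0.107, 0], "angular": [0.086, 0.06, -1.226], "grip": 40},
    {"linear": [-0.203, -0.107, 0], "angular": [0.086, 0.06, -1.226], "grip": 40}
  ]
}}

```text
time_s: 33.15
position: [480.1, 0.6, 399.2]
tool_rot: [-0.026, 1.0, 0.0, -0.001]
ft_force: [0.2, -0.2, -0.2]
grip_width: 0.397
gripper_force: 0.0
```

>>> {"op": "drive_tool", "data": {
  "deltas": [
    {"linear": [0, 0, 0], "angular": [0, 0, 0], "grip": 50},
    {"linear": [0, 0, 0], "angular": [0, 0, 0], "grip": 50},
    {"linear": [0, 0, 0], "angular": [0, 0, 0], "grip": 50}
  ]
}}

```text
time_s: 33.4
position: [480.3, 0.7, 400.7]
tool_rot: [-0.023, 1.0, 0.0, 0.0]
ft_force: [-0.1, -1.2, -1.0]
grip_width: 0.497
gripper_force: 0.0
```

```bash
python3 - <<'E'
from h import *
import pickle
st();c=shot('wrist','w7.png');pickle.dump(c,open('w7.pkl','wb'));print(get_obs()['joints'].round(2))
E
```

```text
33.4 w 0.497 gf 0.0 F [-0.1 -1.2 -1. ] T [ 0.03 -0.17  0.01] grasp [480.3   0.8 229.7] chamber [ -53.5 -267.5  194.2]
[-0.    0.13  1.94  0.    1.07 -1.62]
```

View pics/w7.png

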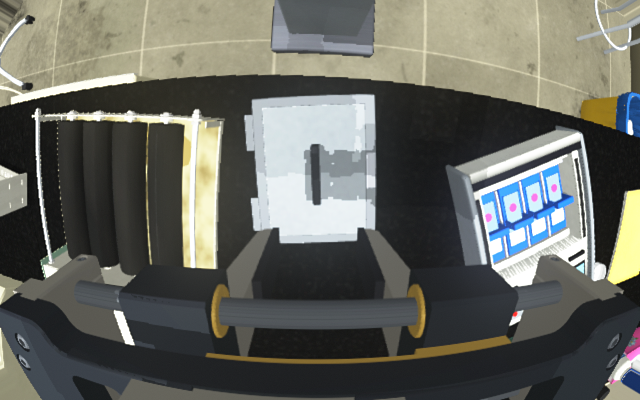

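Cover in view: plate corners about (252,98), (375,95), (375,240), (258,242), tabs on the left edge (x≈248), and the black handle at (315,175).

```bash
cat > cov.py <<'E'
from h import *
def cover(c,g=0):
    h=cv2.cvtColor(c['img'],cv2.COLOR_RGB2HSV);v=h[:,:,2]
    # white strip is brighter; plate = bright, within window
    m=((v>95)&(h[:,:,1]<90)).astype(np.uint8)*255;m[:84]=0;m[226:]=0;m[:,:235]=0;m[:,385:]=0
    m=cv2.morphologyEx(m,cv2.MORPH_OPEN,np.ones((5,5)))
    k=max(cv2.findContours(m,0,1)[0],key=cv2.contourArea)
    p=onz(c,k[:,0].astype(float),5,True)[:,:2]
    w=cv2.inRange(v,0,75);w[:130]=0;w[220:]=0;w[:,:295]=0;w[:,335:]=0
    kk=max(cv2.findContours(w,0,1)[0],key=cv2.contourArea);hp=onz(c,kk[:,0].astype(float),33,True)[:,:2]
    r=cv2.minAreaRect(hp.astype(np.float32));print('handle',np.round(r[0],1),np.round(r[1],1),round(r[2],1))
    # side edges: fit lines to the +y (upper) edge and nearest edge
    up=[];nx=[]
    for x in np.arange(400,510,5):
        q=p[abs(p[:,0]-x)<4]
        if len(q): up.append(q[q[:,1].argmax()])
    f=np.polyfit(*np.array(up).T,1);print('upper edge y=',f.round(4),'resid',np.std(np.polyval(f,np.array(up)[:,0])-np.array(up)[:,1]).round(2),'yaw',(np.pi/2+np.arctan(f[0])).round(4))
    for y in np.arange(-60,60,5):
        q=p[abs(p[:,1]-y)<4]
        if len(q): nx.append(q[q[:,0].argmin()])
    f2=np.polyfit(np.array(nx)[:,1],np.array(nx)[:,0],1);print('near edge x=',f2.round(4))
    yaw=np.pi/2+(np.arctan(f[0])-np.arctan(f2[0]))/2
    # origin: 75 in from upper edge, 94 from near edge (near edge is cover +y side)
    ax=np.array([np.cos(yaw),np.sin(yaw)]);ay=np.array([-ax[1],ax[0]])
    U=np.array(up)@ax;N=np.array(nx)@ay
    O=ax*(np.median(U)-75)+ay*(np.median(N)-94);print('yaw',yaw.round(3),'org',O.round(1));return O,yaw
E
python3 - <<'E'
from cov import *
import pickle
O,yaw=cover(pickle.load(open('w7.pkl','rb')))
E
```

```text
handle [471.8  -1.1] [67.8  8. ] 4.6
upper edge y= [ 0.0839 33.7472] resid 0.22 yaw 1.6545
near edge x= [-8.490000e-02  3.796859e+02]
yaw 1.655 org [474.1  -1.7]
```

```bash
python3 -c "
from h import *
need((473,-1.4,29),rot(1.653))"
```

```text
lin [ 0.0075 -0.0018  0.2009] ang [ 0.0005  0.0004 -0.0349] tcp [473.   -1.4 200. ]
```

>>> {"op": "drive_tool", "data": {
  "deltas": [
    {"linear": [0.0075, -0.002, 0.15], "angular": [0, 0, -0.035], "grip": 40},
    {"linear": [0.0075, -0.002, 0.15], "angular": [0, 0, -0.035], "grip": 40},
    {"linear": [0.0075, -0.002, 0.15], "angular": [0, 0, -0.035], "grip": 40},
    {"linear": [0.0075, -0.002, 0.15], "angular": [0, 0, -0.035], "grip": 40},
    {"linear": [0.0075, -0.002, 0.2], "angular": [0, 0, -0.035], "grip": 40},
    {"linear": [0.0075, -0.002, 0.2], "angular": [0, 0, -0.035], "grip": 40},
    {"linear": [0.0075, -0.002, 0.2], "angular": [0, 0, -0.035], "grip": 40},
    {"linear": [0.0075, -0.002, 0.2], "angular": [0, 0, -0.035], "grip": 40}
  ]
}}

```text
time_s: 34.12
position: [473.6, -1.6, 201.9]
tool_rot: [-0.042, 0.999, 0.0, 0.0]
ft_force: [-0.5, 0.1, 0.4]
grip_width: 0.4
gripper_force: 0.0
```

>>> {"op": "drive_tool", "data": {
  "deltas": [
    {"linear": [0, 0, 0], "angular": [0, 0, 0], "grip": 0},
    {"linear": [0, 0, 0], "angular": [0, 0, 0], "grip": 0},
    {"linear": [0, 0, 0], "angular": [0, 0, 0], "grip": 0},
    {"linear": [0, 0, 0], "angular": [0, 0, 0], "grip": 0},
    {"linear": [0, 0, 0], "angular": [0, 0, 0], "grip": 0},
    {"linear": [0, 0, 0], "angular": [0, 0, 0], "grip": 0},
    {"linear": [0, 0, 0], "angular": [0, 0, 0], "grip": 0},
    {"linear": [0, 0, 0], "angular": [0, 0, 0], "grip": 0}
  ],
  "squeeze": 60
}}

```text
time_s: 34.78
position: [473.8, -1.6, 202.4]
tool_rot: [-0.042, 0.999, 0.0, 0.001]
ft_force: [-1.8, 0.1, 10.7]
grip_width: 0.104
gripper_force: 60.0
```

```bash
python3 - <<'E'
from h import *
st()
E
```

```text
34.78 w 0.104 gf 60.0 F [-1.8  0.1 10.7] T [ 0.08  0.16 -0.02] grasp [474.2  -1.5  31.4] chamber [ -79.8 -267.3   -2.5]
```

```bash
cat >> h.py <<'E'
def lid(g=31,dx=0,dz=2,y=0,only=None):
    th=.297;c,s=np.cos(th),np.sin(th)
    for n,X,Z in(('hover',90,120),('pre',89,23.5),('ins',72.5,23.5)):
        print(n,end=' ');nc(X+dx-g*s,y,Z+dz+g*c,th)
    for th in(.2,.1,.03,0):
        c,s=np.cos(th),np.sin(th);print('sw',th,end=' ');nc(.3+dx+75*c-g*s,y,.3+dz+75*s+g*c,th)
E
python3 - <<'E'
from h import *
lid()
E
```

```text
hover lin [ 0.0056  0.2785 -0.1561] ang [-0.3407 -0.2479  1.2449] tcp [444.5 275.4 358.5]
pre lin [-0.0024  0.2811 -0.0599] ang [-0.3407 -0.2479  1.2449] tcp [452.5 278.7 262.4]
ins lin [ 0.0133  0.2761 -0.0583] ang [-0.3407 -0.2479  1.2449] tcp [437.3 272.4 260.7]
sw 0.2 lin [-0.0063  0.2824 -0.0568] ang [-0.257  -0.1868  1.2524] tcp [456.3 280.3 259.3]
sw 0.1 lin [-0.0267  0.2889 -0.0545] ang [-0.1707 -0.1238  1.2578] tcp [476.1 288.5 257. ]
sw 0.03 lin [-0.0408  0.2934 -0.0516] ang [-0.1103 -0.0796  1.2603] tcp [489.8 294.1 254.2]
sw 0 lin [-0.0468  0.2953 -0.0501] ang [-0.0844 -0.0607  1.2611] tcp [495.6 296.5 252.6]
```

>>> {"op": "drive_tool", "data": {
  "deltas": [
    {"linear": [0, 0, -0.02], "angular": [0, 0, 0], "grip": 0},
    {"linear": [0, 0, -0.05], "angular": [0, 0, 0], "grip": 0},
    {"linear": [0, 0, -0.09], "angular": [0, 0, 0], "grip": 0},
    {"linear": [0, 0, -0.13], "angular": [0, 0, 0], "grip": 0},
    {"linear": [0, 0, -0.17], "angular": [0, 0, 0], "grip": 0},
    {"linear": [0, 0, -0.19], "angular": [0, 0, 0], "grip": 0},
    {"linear": [0, 0, -0.19], "angular": [0, 0, 0], "grip": 0},
    {"linear": [0, 0, -0.19], "angular": [0, 0, 0], "grip": 0}
  ]
}}

```text
time_s: 35.45
position: [473.0, -1.7, 392.2]
tool_rot: [-0.042, 0.999, 0.0, 0.002]
ft_force: [0.0, -0.4, -1.6]
grip_width: 0.104
gripper_force: 60.0
```

```bash
python3 - <<'E'
from h import *
st();lid()
E
```

```text
35.45 w 0.104 gf 60.0 F [ 0.  -0.4 -1.6] T [ 0.04 -0.14  0.  ] grasp [473.6  -1.6 221.2] chamber [ -61.5 -267.1  186.5]
hover lin [0.0054 0.2785 0.0338] ang [-0.3401 -0.2471  1.245 ] tcp [444.5 275.4 358.5]
pre lin [-0.0025  0.2812  0.1299] ang [-0.3401 -0.2471  1.245 ] tcp [452.5 278.7 262.4]
ins lin [0.0132 0.2762 0.1315] ang [-0.3401 -0.2471  1.245 ] tcp [437.3 272.4 260.7]
sw 0.2 lin [-0.0064  0.2824  0.133 ] ang [-0.2565 -0.186   1.2524] tcp [456.3 280.3 259.3]
sw 0.1 lin [-0.0268  0.2889  0.1354] ang [-0.1702 -0.1229  1.2578] tcp [476.1 288.5 257. ]
sw 0.03 lin [-0.0409  0.2934  0.1383] ang [-0.1098 -0.0788  1.2603] tcp [489.8 294.1 254.2]
sw 0 lin [-0.0469  0.2953  0.1398] ang [-0.0838 -0.0598  1.261 ] tcp [495.6 296.5 252.6]
```

>>> {"op": "drive_tool", "data": {
  "deltas": [
    {"linear": [0.0005, 0.025, 0], "angular": [-0.03, -0.022, 0.11], "grip": 0},
    {"linear": [0.001, 0.05, 0], "angular": [-0.06, -0.044, 0.22], "grip": 0},
    {"linear": [0.0015, 0.075, 0], "angular": [-0.09, -0.066, 0.33], "grip": 0},
    {"linear": [0.002, 0.1, 0], "angular": [-0.12, -0.088, 0.44], "grip": 0},
    {"linear": [0.0025, 0.125, 0], "angular": [-0.15, -0.11, 0.55], "grip": 0},
    {"linear": [0.003, 0.15, 0], "angular": [-0.18, -0.132, 0.66], "grip": 0},
    {"linear": [0.0035, 0.175, 0], "angular": [-0.21, -0.154, 0.77], "grip": 0},
    {"linear": [0.004, 0.2, 0], "angular": [-0.24, -0.176, 0.88], "grip": 0},
    {"linear": [0.0045, 0.225, 0], "angular": [-0.27, -0.198, 0.99], "grip": 0},
    {"linear": [0.005, 0.25, 0.01], "angular": [-0.3, -0.22, 1.1], "grip": 0},
    {"linear": [0.0055, 0.2785, 0.02], "angular": [-0.34, -0.247, 1.21], "grip": 0},
    {"linear": [0.0055, 0.2785, 0.034], "angular": [-0.34, -0.247, 1.245], "grip": 0}
  ]
}}

```text
time_s: 36.45
position: [443.8, 277.4, 356.3]
tool_rot: [0.546, 0.814, 0.164, 0.108]
ft_force: [0.3, -0.9, -1.4]
grip_width: 0.099
gripper_force: 60.0
```

>>> {"op": "drive_tool", "data": {
  "deltas": [
    {"linear": [0, 0, 0], "angular": [0, 0, 0], "grip": 0},
    {"linear": [0, 0, 0], "angular": [0, 0, 0], "grip": 0},
    {"linear": [0, 0, 0], "angular": [0, 0, 0], "grip": 0},
    {"linear": [0, 0, 0], "angular": [0, 0, 0], "grip": 0},
    {"linear": [0, 0, 0], "angular": [0, 0, 0], "grip": 0}
  ]
}}

```text
time_s: 36.87
position: [444.7, 274.7, 357.8]
tool_rot: [0.545, 0.815, 0.163, 0.109]
ft_force: [0.0, 0.7, -1.7]
grip_width: 0.104
gripper_force: 60.0
```

```bash
python3 - <<'E'
from h import *
import pickle
st();lid();c=shot('wrist','w8.png');pickle.dump(c,open('w8.pkl','wb'))
E
```

```text
36.87 w 0.104 gf 60.0 F [ 0.   0.7 -1.7] T [-0.2   0.15  0.05] grasp [505.4 299.9 200. ] chamber [ 80.4  -0.6 150.9]
hover lin [ 0.0008  0.0003 -0.0006] ang [-0.0023 -0.0007  0.0001] tcp [444.5 275.4 358.5]
pre lin [ 0.0007 -0.0287  0.0915] ang [-0.0023 -0.0007  0.0001] tcp [452.5 278.7 262.4]
ins lin [ 0.0007 -0.0444  0.0867] ang [-0.0023 -0.0007  0.0001] tcp [437.3 272.4 260.7]
sw 0.2 lin [ 0.0007 -0.026   0.0959] ang [ 0.0947 -0.0007  0.0001] tcp [456.3 280.3 259.3]
sw 0.1 lin [ 0.0007 -0.0071  0.1062] ang [ 1.947e-01 -7.000e-04  1.000e-04] tcp [476.1 288.5 257. ]
sw 0.03 lin [0.0007 0.0054 0.1146] ang [ 2.647e-01 -7.000e-04  2.000e-04] tcp [489.8 294.1 254.2]
sw 0 lin [0.0007 0.0106 0.1184] ang [ 2.947e-01 -7.000e-04  2.000e-04] tcp [495.6 296.5 252.6]
```

View pics/w8.png

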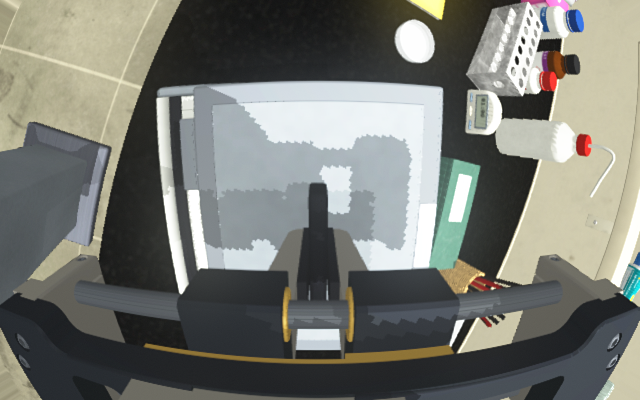

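Cover held squarely: top edge row ≈86, left edge ≈194, right edge ≈441, tab at (185,150). I'll check its offset in the grip.

```bash
python3 - <<'E'
from h import *
import pickle
c=pickle.load(open('w8.pkl','rb'));o=get_obs();Rt=R.from_quat(o['tool_rot'])
uv=[(320,84),(260,86),(390,84),(194,110),(205,200),(441,110),(437,200),(181,150)]
e=Rt.inv().apply(c['eye']-o['position']);d=Rt.inv().apply(ray(c,uv,True));q=e+d*((171+26-e[2])/d[:,2])[:,None]
for a,b in zip(uv,q):print(a,b.round(1))
E
```

```text
(320, 84) [ 93.7   1.2 197. ]
(260, 86) [ 93.3 -32.9 197. ]
(390, 84) [ 95.   41.3 197. ]
(194, 110) [ 81.5 -73.7 197. ]
(205, 200) [ 26.1 -69.9 197. ]
(441, 110) [ 81.7  73.2 197. ]
(437, 200) [ 26.2  74.4 197. ]
(181, 150) [ 57.7 -83.7 197. ]
```

>>> {"op": "drive_tool", "data": {
  "deltas": [
    {"linear": [0.0007, -0.01, 0.03], "angular": [-0.002, 0, 0], "grip": 0},
    {"linear": [0.0007, -0.02, 0.06], "angular": [-0.002, 0, 0], "grip": 0},
    {"linear": [0.0007, -0.027, 0.083], "angular": [-0.002, 0, 0], "grip": 0},
    {"linear": [0.0007, -0.0287, 0.0915], "angular": [-0.002, 0, 0], "grip": 0},
    {"linear": [0.0007, -0.0287, 0.0915], "angular": [-0.002, 0, 0], "grip": 0},
    {"linear": [0.0007, -0.0287, 0.0915], "angular": [-0.002, 0, 0], "grip": 0},
    {"linear": [0.0007, -0.0287, 0.0915], "angular": [-0.002, 0, 0], "grip": 0}
  ]
}}

```text
time_s: 37.5
position: [452.5, 279.6, 263.2]
tool_rot: [0.545, 0.815, 0.165, 0.109]
ft_force: [1.0, -0.1, -0.3]
grip_width: 0.104
gripper_force: 60.0
```

```bash
python3 - <<'E'
from h import *
st();lid()
E
```

```text
37.5 w 0.104 gf 60.0 F [ 1.  -0.1 -0.3] T [-0.17  0.16 -0.02] grasp [513.7 305.1 105.6] chamber [80.6  1.  56. ]
hover lin [-0.0006  0.0286 -0.0913] ang [ 0.0012 -0.0012 -0.0006] tcp [444.5 275.4 358.5]
pre lin [-0.0008 -0.0007  0.0006] ang [ 0.0012 -0.0012 -0.0006] tcp [452.5 278.7 262.4]
ins lin [-0.0008 -0.0165 -0.0042] ang [ 0.0012 -0.0012 -0.0006] tcp [437.3 272.4 260.7]
sw 0.2 lin [-0.0008  0.0019  0.0051] ang [ 0.0982 -0.0012 -0.0005] tcp [456.3 280.3 259.3]
sw 0.1 lin [-0.0008  0.0208  0.0155] ang [ 0.1982 -0.0012 -0.0004] tcp [476.1 288.5 257. ]
sw 0.03 lin [-0.0008  0.0333  0.0238] ang [ 0.2682 -0.0013 -0.0004] tcp [489.8 294.1 254.2]
sw 0 lin [-0.0008  0.0385  0.0277] ang [ 0.2982 -0.0013 -0.0004] tcp [495.6 296.5 252.6]
```

>>> {"op": "drive_tool", "data": {
  "deltas": [
    {"linear": [-0.0006, -0.0007, 0.001], "angular": [0.001, -0.001, 0], "grip": 0},
    {"linear": [-0.0006, -0.006, -0.001], "angular": [0.001, -0.001, 0], "grip": 0},
    {"linear": [-0.0006, -0.012, -0.0025], "angular": [0.001, -0.001, 0], "grip": 0},
    {"linear": [-0.0006, -0.017, -0.0042], "angular": [0.001, -0.001, 0], "grip": 0},
    {"linear": [-0.0006, -0.017, -0.0042], "angular": [0.001, -0.001, 0], "grip": 0},
    {"linear": [-0.0006, -0.017, -0.0042], "angular": [0.001, -0.001, 0], "grip": 0}
  ]
}}

```text
time_s: 38.0
position: [435.9, 272.2, 259.5]
tool_rot: [0.545, 0.815, 0.163, 0.109]
ft_force: [-0.7, 0.9, 2.0]
grip_width: 0.102
gripper_force: 60.0
```

```bash
python3 - <<'E'
from h import *
st();lid()
c=shot('wrist');s=shot('side')
cv2.imwrite('pics/w9.png',np.vstack([cv2.resize(c['img'][70:270,120:320,::-1],(600,300)),cv2.resize(s['img'][220:360,220:420,::-1],(600,300),interpolation=cv2.INTER_CUBIC)]))
E
```

```text
38.0 w 0.102 gf 60.0 F [-0.7  0.9  2. ] T [-0.14  0.21 -0.1 ] grasp [496.8 297.4 101.7] chamber [61.7  0.3 54. ]
hover lin [-0.0003  0.0466 -0.0878] ang [-0.0015 -0.0001 -0.0002] tcp [444.5 275.4 358.5]
pre lin [-0.0003  0.0176  0.0042] ang [-0.0015 -0.0001 -0.0002] tcp [452.5 278.7 262.4]
ins lin [-0.0003  0.0018 -0.0006] ang [-0.0015 -0.0001 -0.0002] tcp [437.3 272.4 260.7]
sw 0.2 lin [-0.0003  0.0202  0.0086] ang [ 0.0955 -0.0001 -0.0002] tcp [456.3 280.3 259.3]
sw 0.1 lin [-0.0003  0.0391  0.019 ] ang [ 1.955e-01 -1.000e-04 -1.000e-04] tcp [476.1 288.5 257. ]
sw 0.03 lin [-0.0003  0.0516  0.0273] ang [ 2.655e-01 -1.000e-04 -1.000e-04] tcp [489.8 294.1 254.2]
sw 0 lin [-0.0003  0.0568  0.0312] ang [ 2.955e-01 -1.000e-04 -1.000e-04] tcp [495.6 296.5 252.6]
```

View pics/w9.png

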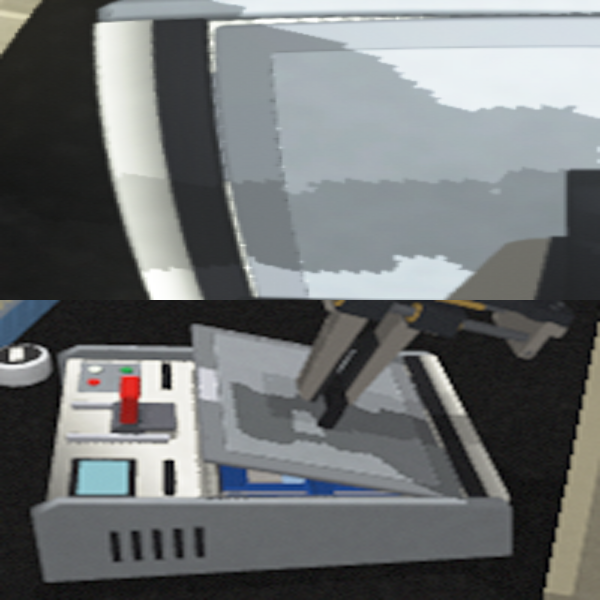

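The tabs have gone under the ledge (no tab visible at the ledge edge, x≈210), and in the side view the upper end is raised and clear of the latch. Swinging it shut.

>>> {"op": "drive_tool", "data": {
  "deltas": [
    {"linear": [-0.0003, 0.01, 0.0042], "angular": [0.047, 0, 0], "grip": 0},
    {"linear": [-0.0003, 0.0198, 0.0086], "angular": [0.0955, 0, 0], "grip": 0},
    {"linear": [-0.0003, 0.0293, 0.0138], "angular": [0.145, 0, 0], "grip": 0},
    {"linear": [-0.0003, 0.0387, 0.019], "angular": [0.1955, 0, 0], "grip": 0},
    {"linear": [-0.0003, 0.045, 0.0231], "angular": [0.23, 0, 0], "grip": 0},
    {"linear": [-0.0003, 0.0512, 0.0273], "angular": [0.2655, 0, 0], "grip": 0},
    {"linear": [-0.0003, 0.054, 0.0293], "angular": [0.281, 0, 0], "grip": 0},
    {"linear": [-0.0003, 0.0565, 0.0312], "angular": [0.2955, 0, 0], "grip": 0},
    {"linear": [-0.0003, 0.0565, 0.0312], "angular": [0.2955, 0, 0], "grip": 0},
    {"linear": [-0.0003, 0.0565, 0.0312], "angular": [0.2955, 0, 0], "grip": 0}
  ]
}}

```text
time_s: 38.93
position: [494.4, 296.1, 254.5]
tool_rot: [0.555, 0.83, 0.04, 0.026]
ft_force: [-20.1, -8.5, 44.5]
grip_width: 0.101
gripper_force: 60.0
```

```bash
python3 - <<'E'
from h import *
st();nc(75,0,33);nc(75,0,130)
E
```

```text
38.93 w 0.101 gf 60.0 F [-20.1  -8.5  44.5] T [-1.21  2.83 -0.01] grasp [509.4 302.3  84.3] chamber [73.4  0.  35.3]
lin [-0.      0.0008  0.0023] ang [-0.0046  0.     -0.0007] tcp [495.3 296.4 252.3]
lin [-0.      0.0004 -0.0947] ang [-0.0046  0.     -0.0007] tcp [486.4 292.7 348.8]
```

>>> {"op": "drive_tool", "data": {
  "deltas": [
    {"linear": [0, 0, -0.001], "angular": [0, 0, 0], "grip": 0},
    {"linear": [0, 0, -0.001], "angular": [0, 0, 0], "grip": 40},
    {"linear": [0, 0, -0.001], "angular": [0, 0, 0], "grip": 40},
    {"linear": [0, 0, -0.001], "angular": [0, 0, 0], "grip": 40},
    {"linear": [0, 0, -0.001], "angular": [0, 0, 0], "grip": 40},
    {"linear": [0, 0, -0.001], "angular": [0, 0, 0], "grip": 40},
    {"linear": [0, 0, -0.03], "angular": [0, 0, 0], "grip": 40},
    {"linear": [0, 0, -0.07], "angular": [0, 0, 0], "grip": 40},
    {"linear": [0, 0, -0.1], "angular": [0, 0, 0], "grip": 40},
    {"linear": [0, 0, -0.14], "angular": [0, 0, 0], "grip": 40},
    {"linear": [0, 0, -0.14], "angular": [0, 0, 0], "grip": 40},
    {"linear": [0, 0, -0.14], "angular": [0, 0, 0], "grip": 40}
  ]
}}

```text
time_s: 39.93
position: [483.3, 291.4, 393.7]
tool_rot: [0.555, 0.83, 0.044, 0.029]
ft_force: [-0.5, 0.0, -0.9]
grip_width: 0.398
gripper_force: 0.0
```

```bash
python3 - <<'E'
from h import *
st();nc(184,0,100);nc(184,0,36)
c=shot('wrist');s=shot('side')
cv2.imwrite('pics/w10.png',np.vstack([cv2.resize(c['img'][40:280,150:490,::-1],(600,300)),cv2.resize(s['img'][220:360,220:420,::-1],(600,300),interpolation=cv2.INTER_CUBIC)]))
E
```

```text
39.93 w 0.398 gf 0.0 F [-0.5  0.  -0.9] T [-0.06 -0.03 -0.03] grasp [499.7 298.4 223.6] chamber [7.69e+01 1.00e-01 1.75e+02]
lin [0.     0.1075 0.0755] ang [ 0.0045 -0.0008 -0.0004] tcp [589.3 335.4 329.8]
lin [-0.      0.1072  0.1395] ang [ 0.0045 -0.0008 -0.0004] tcp [595.2 337.8 266.2]
```

View pics/w10.png

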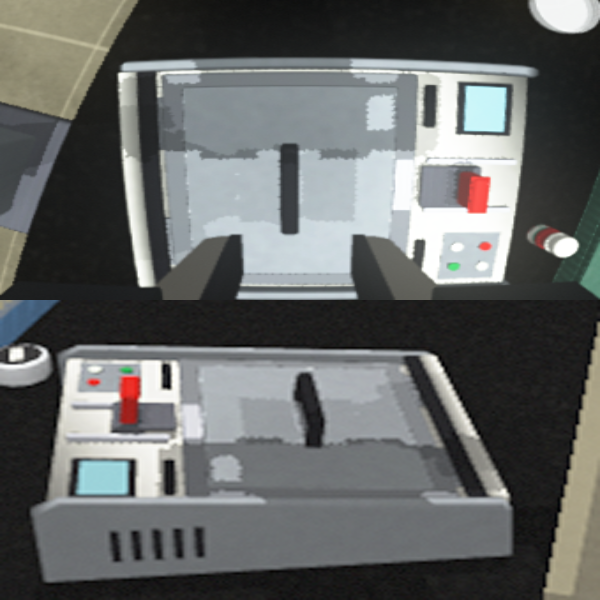

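The cover lies flat between the ledge and the stops in both views. Now the latch.

>>> {"op": "drive_tool", "data": {
  "deltas": [
    {"linear": [0, 0.1075, 0.0755], "angular": [0.0045, 0, 0], "grip": 40},
    {"linear": [0, 0.1075, 0.0755], "angular": [0.0045, 0, 0], "grip": 40},
    {"linear": [0, 0.1075, 0.0755], "angular": [0.0045, 0, 0], "grip": 40},
    {"linear": [0, 0.1075, 0.0755], "angular": [0.0045, 0, 0], "grip": 40},
    {"linear": [0, 0.1075, 0.0755], "angular": [0.0045, 0, 0], "grip": 40},
    {"linear": [0, 0.1072, 0.1395], "angular": [0.0045, 0, 0], "grip": 40},
    {"linear": [0, 0.1072, 0.1395], "angular": [0.0045, 0, 0], "grip": 40},
    {"linear": [0, 0.1072, 0.1395], "angular": [0.0045, 0, 0], "grip": 40},
    {"linear": [0, 0.1072, 0.1395], "angular": [0.0045, 0, 0], "grip": 40},
    {"linear": [0, 0.1072, 0.1395], "angular": [0.0045, 0, 0], "grip": 0},
    {"linear": [0, 0.1072, 0.1395], "angular": [0.0045, 0, 0], "grip": 0},
    {"linear": [0, 0.1072, 0.1395], "angular": [0.0045, 0, 0], "grip": 0}
  ],
  "squeeze": 25
}}

```text
time_s: 41.03
position: [593.3, 337.0, 264.7]
tool_rot: [0.555, 0.83, 0.04, 0.027]
ft_force: [1.6, 0.7, 3.7]
grip_width: 0.208
gripper_force: 1.6
```

>>> {"op": "drive_tool", "data": {
  "deltas": [
    {"linear": [0, 0, 0], "angular": [0, 0, 0], "grip": 0},
    {"linear": [0, 0, 0], "angular": [0, 0, 0], "grip": 0},
    {"linear": [0, 0, 0], "angular": [0, 0, 0], "grip": 0},
    {"linear": [0, -0.005, 0], "angular": [0, 0, 0], "grip": 0},
    {"linear": [0, -0.01, 0], "angular": [0, 0, 0], "grip": 0},
    {"linear": [0, -0.015, 0], "angular": [0, 0, 0], "grip": 0},
    {"linear": [0, -0.0185, 0], "angular": [0, 0, 0], "grip": 0},
    {"linear": [0, -0.0185, 0], "angular": [0, 0, 0], "grip": 0},
    {"linear": [0, -0.0185, 0], "angular": [0, 0, 0], "grip": 0}
  ]
}}

```text
time_s: 41.78
position: [578.1, 330.7, 263.1]
tool_rot: [0.555, 0.83, 0.042, 0.028]
ft_force: [9.0, 2.5, 1.1]
grip_width: 0.109
gripper_force: 27.3
```

```bash
python3 - <<'E'
from h import *
st()
E
```

```text
41.78 w 0.109 gf 27.3 F [9.  2.5 1.1] T [ 0.55 -1.69 -0.02] grasp [594.1 337.4  92.9] chamber [1.655e+02 1.000e-01 3.480e+01]
```

Latch at chamber x 165.5, against its stop at 0. Release, retreat and check.

>>> {"op": "drive_tool", "data": {
  "deltas": [
    {"linear": [0, 0, 0], "angular": [0, 0, 0], "grip": 30},
    {"linear": [0, 0, 0], "angular": [0, 0, 0], "grip": 30},
    {"linear": [0, 0, 0], "angular": [0, 0, 0], "grip": 30},
    {"linear": [0, 0, 0], "angular": [0, 0, 0], "grip": 30},
    {"linear": [0, 0, -0.04], "angular": [0, 0, 0], "grip": 30},
    {"linear": [0, 0, -0.08], "angular": [0, 0, 0], "grip": 30},
    {"linear": [0, 0, -0.12], "angular": [0, 0, 0], "grip": 30},
    {"linear": [0, -0.03, -0.16], "angular": [0, 0, 0], "grip": 30},
    {"linear": [0, -0.06, -0.18], "angular": [0, 0, 0], "grip": 30},
    {"linear": [0, -0.06, -0.18], "angular": [0, 0, 0], "grip": 30},
    {"linear": [0, -0.06, -0.18], "angular": [0, 0, 0], "grip": 30}
  ]
}}

```text
time_s: 42.7
position: [504.2, 300.0, 436.6]
tool_rot: [0.555, 0.83, 0.04, 0.027]
ft_force: [0.6, 0.2, -0.7]
grip_width: 0.301
gripper_force: 0.0
```

```bash
python3 - <<'E'
from h import *
st()
c=shot('wrist');s=shot('side')
cv2.imwrite('pics/w11.png',np.vstack([cv2.resize(c['img'][40:280,150:490,::-1],(600,300)),cv2.resize(s['img'][220:360,220:420,::-1],(600,300),interpolation=cv2.INTER_CUBIC)]))
E
```

```text
42.7 w 0.301 gf 0.0 F [ 0.6  0.2 -0.7] T [-0.11 -0.09 -0.  ] grasp [519.5 306.4 266.4] chamber [102.4  -0.  215.4]
```

View pics/w11.png

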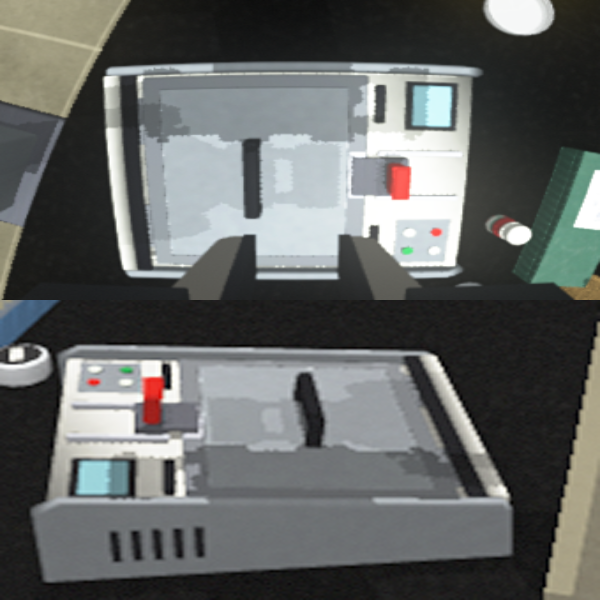

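The cover is flat and the latch tongue reaches over its upper edge at (358,175). The vial and counter are where they were.

```bash
python3 -c "
from h import *
print(workorder.job_done())"
```

```text
the job is handed in; nothing more can be done
None
```

The job is handed in at about 43 s of robot time: all four carriers are seated with their tongues under the lip, the cover is shut with its tabs under the ledge, the latch is fully forward, and the counter and vial were not touched (no verdict was returned).

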